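Level and close a sample-conditioning train, then prime it

ROBOT

A 6-joint arm with a two-finger parallel gripper is mounted at the origin on a cart in front of the work surface, level with it; the furniture and walls round the work are solid. World frame = base frame: x ahead of the robot, y to its left, z up, the work surface at z = 0. Lengths are in mm, angles in rad, forces in N, time in s.
With the tool pointing down it reaches from about 350 to 775 mm from the base axis. Payload 7.3 kg.
Tool frame: the origin (TCP) lies at the very end of the fingers, on their centre line; the grasp point (between the pads) lies bot.grip_point_offset behind it (bot.grip_point_offset is the distance from the TCP to the grasp point, in mm); z points along the fingers, y is the line along which they close (so a half turn about z gives the same grasp; the last joint's range is limited). The gripper opens to 92 mm and grips with 3 to 60 N. Pads are 19 mm wide; open, the fingers measure 130 mm over their backs; the gripper's body (75 mm by 190 mm) begins 47 mm behind the grasp point.
Start: joints at [-1.322, 0.342, 1.524, -0, 1.275, -0.146], TCP at [201.951, -484.624, 226.741] pointing down, gripper open.
Joint ranges: [-2.53, 2.53], [-0.77, 2.02], [0.04, 2.7], [-1, 4.14], [0.28, 2.66], [-3.11, 3.11]. Speed limits (rad/s): [2.57, 2.57, 3.14, 3.14, 3.14, 3.14].

INTERFACE

Orientations are given as [roll, pitch, yaw] about the fixed x, y, z axes, in that order (R = Rz(yaw) Ry(pitch) Rx(roll)).
In Python, from plant import bot gives the robot as it stands. The module is installed in compiled form; this text tells all that it offers.
- The arm moves only by the tool carry_out, never from a script. Its argument "plan" is a list of rows, each an object of numbers: "tx", "ty", "tz": the shift along the world's x, y, z in mm; "rx", "ry", "rz": the turn, a rotation vector about the world's x, y, z in rad. A call has 1 to 12 rows; each row shifts and turns the commanded pose from where the row before left it; what a row does not reach is not made up. A row lasts 1/10 s, in which the tool goes at most 50 mm and 8.59 degrees, less where a joint would pass 70% of its speed; a pose out of reach is approached as far as the arm can. A call with a gripper value outside its range is refused whole. "gripper" is the closure, from 0 (fully open) to 1 (shut), set as the call begins (left out, the last holds). The fingers move at their own pace and stop on an object; the grip force is fixed at half the most. Time passes only in rows, so rows that do not move let the fingers close. It gives the time, the measured TCP pose, the force, the opening and the grip force at its end, in the units of the state.
- bot.get_obs(): the state, without advancing time (a new reading comes with each control period).
- bot.capture(name): name is "side" or "top"; returns the picture (384x512x3 uint8, red, green, blue); there is no depth.
- bot.camera_model(name): a dict with "camera_matrix" (3x3 intrinsics, pixels), "R" (3x3) and "t" (3): a world point X has camera coordinates R X + t. Camera axes: x right, y down, z forward; pixel columns grow to the right and rows downward; lengths in mm; the calibration is good to about 2 mm. A picture is of the moment at which its call begins. camera_model takes no time and is no camera call.
- bot.close_job(): hands the job in; it is judged then, once.
The state is a dict: "time": time; "joint_positions": joint angles; "dq": joint speeds; "tau": joint torques, N m; "tool_pos": TCP position; "tcp_rot": TCP orientation; "contact_force": force on the tool from outside, world axes, zero at the start; "moment": the same for the moment, N m; "grip_width": finger opening in mm; "finger_force": force on a finger pad.
Only numpy, scipy, OpenCV 4.12 (cv2) and the standard library are available. Lean on these libraries where they do the work, as an engineer would, in place of code of your own. Each camera call takes 0.05 s, during which the arm holds its last target. There are 200 camera calls.

TASK

Get the sample-conditioning train on the bench ready for the titrator. Its base stands low at one corner because a foot screw has seized: push the loose wedge shim under that foot until the bubble of the round level sits inside the ring, and leave the shim there; set every loose module upright on the rail and butt them up flush, in any order, the first against the pump block and each against the next, so that no gap is left. Then, with the train closed and level, prime it with a full press of the spring plunger on the pump block, down to its stop, and let it rise again; do not knock over or shove the glassware and other things standing around.

Things in the scene. Friction and masses are not known exactly. Their poses are not given: they have to be found in the camera images.
- rail_base: the base: plate 140 (x) x 284 (y) x 12 mm, top 30 mm above the board when level, 2.7 kg, loose on three domed rubber feet at (55, 124), (-55, 124) and (15, -117) mm; not to be lifted. It stands on a fixed grey bench board whose top is at z = 16.5 mm. Origin on the feet's plane under the plate's middle; x to the back (away from the robot), y along the rail to the robot's left, z up. It leans towards its front left corner
- pump_face (a point): point on the rail's floor (the plate's top), on the rail's centre line, at the foot of the pump block's face; axes as the base's. The rail: a channel 36 mm wide between lips 6 mm high, 5 mm thick, from y = 0 to 172 mm here, open at the +y end. Modules butted to the pump block have their origins here at y = 20, 60, 100 and 140 mm, x = 0, z = 0
- low_foot (a point): the front left foot, at (-55, 124) mm of the base: its seized screw makes it 5 to 9 mm too short. This point is where its sole should be, in the plane of the other soles; the sole itself is a rubber dome of 10 mm radius resting on the board. 15 mm from the plate's front edge, 18 mm from its left edge; the plate's underside is 18 mm above this point
- level_centre (a point): the centre of the ring (14 mm across) of the round level on top of the plate, above the low corner; the level is 37 mm across and stands 12 mm above the plate
- bubble_mid (a point): the middle of the level's bubble (11 mm across). It floats to the high side: about 2.8 mm from the ring's centre per degree of lean, at most 10 mm along each of the base's axes, and settles in about 1 s. Centred: within 3 mm of the ring's centre. Raising the low foot by 1.9 mm takes off 1 degree
- wedge: the wedge shim, grey plastic, 120 x 26 mm: a 1 in 6 slope from a 1 mm edge at x = 102 mm up to 15 mm thick at x = 18 mm, behind it an upright grip block 32 mm long (x -18 to 14), 26 mm wide, 35 mm high. Origin on its underside below the grip block, x towards the thin edge, z up. Its slope is slippery (friction 0.28) but stays where it is left; pushing it in takes 5 to 10 N
- filter_module: a clear round filter bowl on top of a module (27 mm across, 70 mm high overall). Below it an aluminium block 40 x 40 mm (z 10 to 46 mm) on a dark 30 x 30 mm foot 12 mm high. Origin at the centre of the underside, z up, x and y square to the sides. 0.10 to 0.20 kg. It may stand either way round on the rail. Three or all four of the modules are there; None = absent
- valve_module: a black knurled valve knob on top of a module (66 mm high overall). Below it an aluminium block 40 x 40 mm (z 10 to 46 mm) on a dark 30 x 30 mm foot 12 mm high. Origin at the centre of the underside, z up, x and y square to the sides. 0.10 to 0.20 kg. It may stand either way round on the rail. Three or all four of the modules are there; None = absent
- check_module: a steel hexagon cap on top of a module (60 mm high overall). Below it an aluminium block 40 x 40 mm (z 10 to 46 mm) on a dark 30 x 30 mm foot 12 mm high. Origin at the centre of the underside, z up, x and y square to the sides. 0.10 to 0.20 kg. It may stand either way round on the rail. Three or all four of the modules are there; None = absent
- sight_module: a clear square sight glass on top of a module (70 mm high overall). Below it an aluminium block 40 x 40 mm (z 10 to 46 mm) on a dark 30 x 30 mm foot 12 mm high. Origin at the centre of the underside, z up, x and y square to the sides. 0.10 to 0.20 kg. It may stand either way round on the rail. Three or all four of the modules are there; None = absent
- plunger (a joint): the spring plunger on the pump block, metres pressed down: 0 up, 0.014 at its stop; pressed counts from 0.012. The spring pushes back with 2.6 N at the top and 8.6 N at the stop
- plunger_top (a point): the centre of the top of the plunger's mushroom head (36 mm across), 139 mm above the board when up; it is pressed straight down (the base's -z). To the robot's right the hood's solid side post stands at x 0.46 to 0.52 m, y below -0.37 m, reaching far up: keep the arm clear of it
- stopper: bystander: small white tapered stopper, 25 mm across, 26 mm high; origin under its centre
- beaker_50: bystander: small glass beaker, 43 mm across, 56 mm high; origin under its centre
- petri_dish: bystander: glass dish, 57 mm across, 13 mm high; origin under its centre
- septa_box: bystander: small card box 45 x 62 x 32 mm; origin under its centre. Behind it the titrator fills x above 0.63 m for y from 0.07 to 0.41 m, 0.1 m high, its glass cell 0.35 m
- weighing_bottle: bystander: open glass weighing bottle, 35 mm across, 36 mm high; origin under its centre

How it is judged:
By the outcome, as a careful person would: the job done as asked, in the order asked, and still so for the second after the job is handed in, with the robot touching nothing.
Of filter_module, valve_module, check_module, sight_module only 3 to 4 are there at a start; the rules pass over those that are not, and their reading is None.
At some moment in a run one of wedge may be knocked a few centimetres aside while the robot is not near it.
Once in a run the grip may slacken for a moment while it holds something.
It also fails if it takes over 200 s, if anything falls off the work surface, if the arm or the gripper's body presses on something with over 40 N, if the wrist force passes 120 N, or if a joint passes its speed limit or range.

## Working session

There is one attempt and no reset: what is moved stays moved. The work goes in short steps, Python scripts to look and compute and a tool call to move; the robot and the scene stay as the last step left them, time stands still between calls to the robot, and variables do not carry over. Pictures are saved under pics/ and viewed, at most 14 in all, crops included, and the job is handed in when it is done.

Besides the shell and the picture viewer there is one more tool, called after ">>>" as name(argument=value, ...) on one line, values as JSON. carry_out: Moves the arm, as the interface text tells. Its arguments: {"type":"object","properties":{"plan":{"type":"array"},"gripper":{"type":"number"}},"required":["plan"]}

```bash
mkdir -p pics
python3 - <<'E'
from plant import bot
import cv2
o=bot.get_obs();print(o, bot.grip_point_offset)
for n in("side","top"):
    cv2.imwrite(f"pics/{n}0.png",cv2.cvtColor(bot.capture(n),cv2.COLOR_RGB2BGR)); print(n,bot.camera_model(n))
E
```

```text
{'time': 0.0, 'joint_positions': array([-1.32201694e+00,  3.42760326e-01,  1.52503887e+00, -4.21038829e-05,
        1.27536982e+00, -1.45997785e-01]), 'dq': array([-0.00011773,  0.00120811,  0.00036944, -0.00080841, -0.00089987,
        0.00118368]), 'tau': array([-2.56800176e-04, -4.31243527e+01, -2.44215167e+01,  7.18415016e-02,
        5.61663124e-02, -1.28603292e-04]), 'tool_pos': array([ 201.82382753, -484.21204858,  226.01780979]), 'tcp_rot': array([-3.14002720e+00, -1.89497293e-04,  3.94789315e-01]), 'contact_force': array([-0.65677605, -0.45125527,  0.17894422]), 'moment': array([-0.00937727,  0.09900914,  0.01295913]), 'finger_force': 0.0, 'grip_width': 91.44554761227113} 18.8
side {'camera_matrix': array([[397.77179858,   0.        , 252.12222562],
       [  0.        , 397.77179858, 186.04600562],
       [  0.        ,   0.        ,   1.        ]]), 'R': array([[-0.65660929, -0.75400118,  0.01861339],
       [-0.54975348,  0.46155635, -0.69623046],
       [ 0.51636746, -0.46738416, -0.71757696]]), 't': array([477.93305675, 333.1399139 , 968.04396093])}
top {'camera_matrix': array([[437.57888502,   0.        , 258.11640935],
       [  0.        , 437.57888502, 187.76323684],
       [  0.        ,   0.        ,   1.        ]]), 'R': array([[-0.04630017, -0.99891581, -0.00484723],
       [-0.97863991,  0.0463323 , -0.2002929 ],
       [ 0.20030033, -0.0045299 , -0.97972407]]), 't': array([ 161.84953643,  560.61602126, 1404.98026   ])}
```

View pics/top0.png

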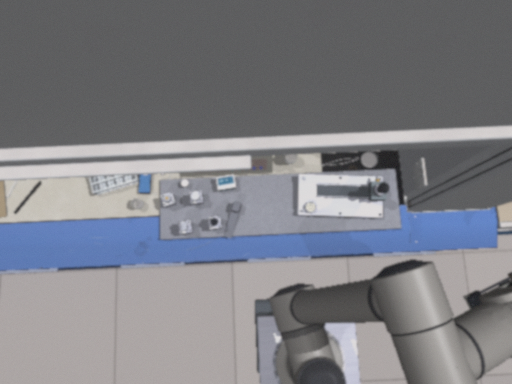

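View pics/side0.png

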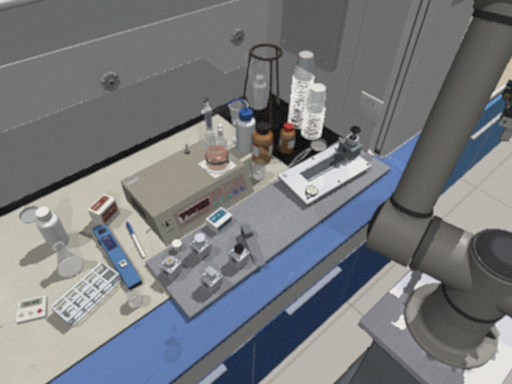

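Run:
```python
import cv2
a=cv2.imread("pics/top0.png");s=cv2.imread("pics/side0.png")
cv2.imwrite("pics/c1.png",cv2.resize(a[165:245,150:250],None,fx=7,fy=7,interpolation=cv2.INTER_CUBIC))
cv2.imwrite("pics/c2.png",cv2.resize(s[190:310,140:290],None,fx=5,fy=5,interpolation=cv2.INTER_CUBIC))
cv2.imwrite("pics/c3.png",cv2.vconcat([cv2.resize(a[165:225,285:405],(600,300),interpolation=cv2.INTER_CUBIC),cv2.resize(s[120:210,260:400],(467,300),interpolation=cv2.INTER_CUBIC).copy() if 0 else cv2.copyMakeBorder(cv2.resize(s[120:205,265:400],(476,300),interpolation=cv2.INTER_CUBIC),0,0,0,124,cv2.BORDER_CONSTANT)]))
```

```text
(no output)
```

View pics/c1.png

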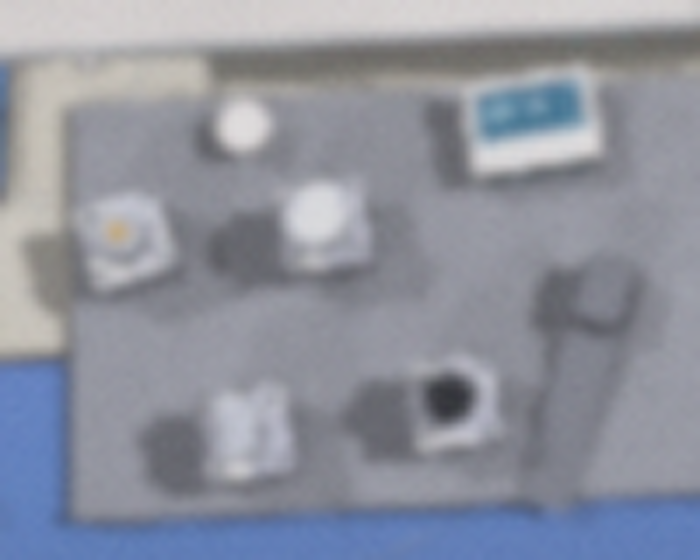

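View pics/c2.png

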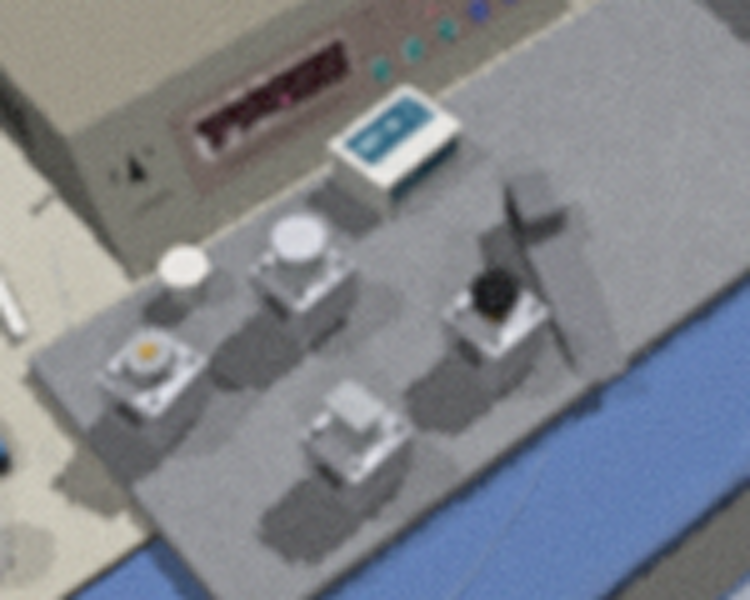

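View pics/c3.png

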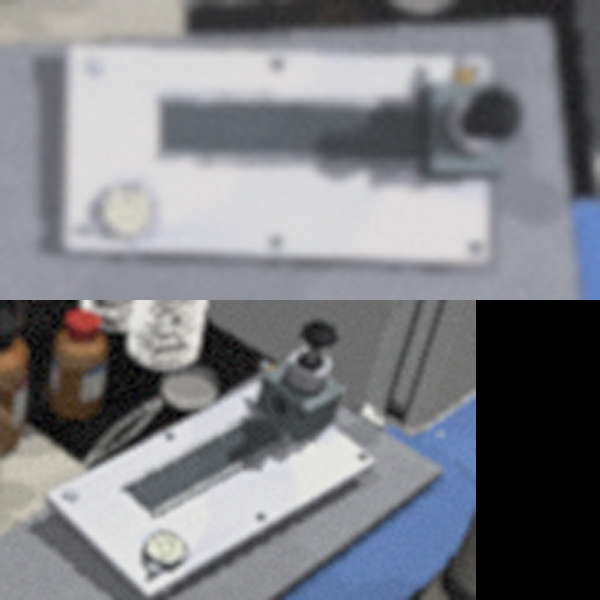

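```bash
cat > h.py <<'E'
from plant import bot
import numpy as np, cv2
M={n:bot.camera_model(n) for n in("top","side")}
def ray(n,p):
    m=M[n];d=m["R"].T@np.linalg.solve(m["camera_matrix"],[p[0],p[1],1.]);return -m["R"].T@m["t"],d
def onz(n,p,z):
    c,d=ray(n,p);return c+d*(z-c[2])/d[2]
def tri(pt,ps):
    c1,d1=ray("top",pt);c2,d2=ray("side",ps)
    s=np.linalg.lstsq(np.c_[d1,-d2],c2-c1,rcond=None)[0]
    a,b=c1+s[0]*d1,c2+s[1]*d2;return (a+b)/2,np.linalg.norm(a-b)
def px(n,X):
    m=M[n];q=m["camera_matrix"]@(m["R"]@np.array(X,float)+m["t"]);return q[:2]/q[2]
def crop(p,o,k): return (o[0]+(p[0]+.5)/k-.5, o[1]+(p[1]+.5)/k-.5)
def shot(n,name): 
    im=cv2.cvtColor(bot.capture(n),cv2.COLOR_RGB2BGR);cv2.imwrite(f"pics/{name}.png",im);return im
E
python3 - <<'E'
from h import *
np.set_printoptions(precision=1,suppress=True)
print("cams",[ray(n,(256,192))[0] for n in M])
T=lambda p:crop(p,(150,165),7); S=lambda p:crop(p,(140,190),5)
P=lambda p:crop(p,(285,165),5); Q=lambda p:crop(p,(265,120),476/135)
# tops of modules (cap centre px)
for n,a,b,z in[("check",(118,232),(150,352),76.5),("filter",(318,212),(300,236),86.5),("valve",(450,397),(495,290),82.5),("sight",(240,415),(355,402),86.5),
 ("stopper",(243,127),(184,263),42.5),("wblk",(603,290),None,51.5),("wthin",(552,503),(605,380),17.5)]:
    print(n,onz("top",T(a),z), (onz("side",S(b),z),tri(T(a),S(b))) if b else "")
for n,a,b,z in[("TL",(68,45),(50,497),46.5),("TR",(490,57),None,46.5),("BR",(493,262),(373,462),46.5),("BL",(67,250),(150,592-300+300),46.5),("plunger",(492,110),(320,333),155.5),("level",(127,210),(163,548),58)]:
    if b: b=(b[0],b[1]-300)
    print(n,onz("top",P(a),z), (onz("side",Q(b),z),tri(P(a),Q(b))) if b else "")
print("board front",onz("top",P((580,290)),16.5), onz("top",T((70,520)),16.5))
# block-top masks: bright pixels near modules
a=cv2.imread("pics/top0.png");g=cv2.resize(a[165:245,150:250],None,fx=7,fy=7,interpolation=cv2.INTER_CUBIC)
mk=(g.min(2)>165).astype('uint8')
cs,_=cv2.findContours(mk,cv2.RETR_EXTERNAL,2)
for c in cs:
    if cv2.contourArea(c)>2500: print(cv2.minAreaRect(c), onz("top",T(cv2.minAreaRect(c)[0]),62.5))
E
```

```text
cams [array([ 274.7,  142.1, 1489.6]), array([ -2.9, 659. , 917.7])]
check [544.5 437.9  76.5] (array([541.2, 436.5,  76.5]), (array([543.6, 437. ,  74.9]), np.float64(3.241561103380714)))
filter [547.7 342.5  86.5] (array([544.7, 341.6,  86.5]), (array([546.9, 341.8,  85. ]), np.float64(2.7392088975253133)))
valve [458.6 283.6  82.5] (array([455.8, 284.6,  82.5]), (array([458.4, 283.5,  79. ]), np.float64(1.6713359602113416)))
sight [454.3 380.   86.5] (array([446.9, 379.6,  86.5]), (array([452.8, 379.2,  80.2]), np.float64(5.8787653348455295)))
stopper [599.8 384.3  42.5] (array([599.2, 382.7,  42.5]), (array([599. , 383.6,  43.8]), np.float64(1.4441053369148844)))
wblk [510.4 212.7  51.5] 
wthin [413.7 242.6  17.5] (array([409.6, 247.9,  17.5]), (array([414.6, 243.2,   6.9]), np.float64(0.38865227947779785)))
TL [612.2  -2.5  46.5] (array([604.8,  -2.8,  46.5]), (array([610.6,  -4.6,  42.2]), np.float64(6.195701360431607)))
TR [ 590.4 -286.8   46.5] 
BR [ 451.3 -274.4   46.5] (array([ 447.2, -262.6,   46.5]), (array([ 453.8, -278.1,   32.2]), np.float64(1.7086700306474045)))
BL [4
[... 261 characters left out ...]
1  58. ] (array([490.2, -24.9,  58. ]), (array([497.5, -34.7,  45.6]), np.float64(0.40086222025665025)))
board front [ 433.2 -339.6   16.5] [416.5 474.1  16.5]
((251.60855102539062, 431.4624938964844), (87.6434326171875, 70.61917114257812), 82.23483276367188) [449.4 378.7  62.5]
((125.60262298583984, 235.7862091064453), (85.60369873046875, 80.01811981201172), 74.21924591064453) [545.2 437.2  62.5]
((326.3182373046875, 218.44639587402344), (82.0390853881836, 81.30778503417969), 68.5522689819336) [549.1 342.   62.5]
((534.4027709960938, 118.92488861083984), (93.94927215576172, 139.38934326171875), 80.40686798095703) [592.7 241.9  62.5]
((349.5, 174.5), (349.0, 699.0), 90.0) [569.8 330.6  62.5]
```

>>> carry_out(plan=[{"tx":20,"ty":44,"rz":-0.058},{"tx":20,"ty":44,"rz":-0.058},{"tx":20,"ty":44,"rz":-0.058},{"tx":20,"ty":44,"rz":-0.058},{"tx":20,"ty":44,"rz":-0.058},{"tx":20,"ty":44,"rz":-0.058},{"tx":20,"ty":44,"rz":-0.058},{"tx":20,"ty":44,"rz":-0.058},{"tx":20,"ty":44,"rz":-0.058},{"tx":20,"ty":44,"rz":-0.058},{"tx":20,"ty":44,"rz":-0.058},{"tx":20,"ty":44,"rz":-0.058}])

```text
invalid input at $.plan[0]: expected keys tx, ty, tz, rx, ry, rz
```

>>> carry_out(plan=[{"tx":17,"ty":42},{"tx":17,"ty":42},{"tx":17,"ty":42},{"tx":17,"ty":42},{"tz":-40},{"tz":-20},{},{}])

```text
invalid input at $.plan[0]: expected keys tx, ty, tz, rx, ry, rz
```

Run:
```python
from h import *
a=shot("top","t1");s=shot("side","s1")
g=cv2.hconcat([cv2.resize(a[165:245,190:270],(400,400),interpolation=cv2.INTER_CUBIC),cv2.resize(s[190:290,200:300],(400,400),interpolation=cv2.INTER_CUBIC)])
cv2.imwrite("pics/m1.png",g)
```

```text
(no output)
```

View pics/m1.png

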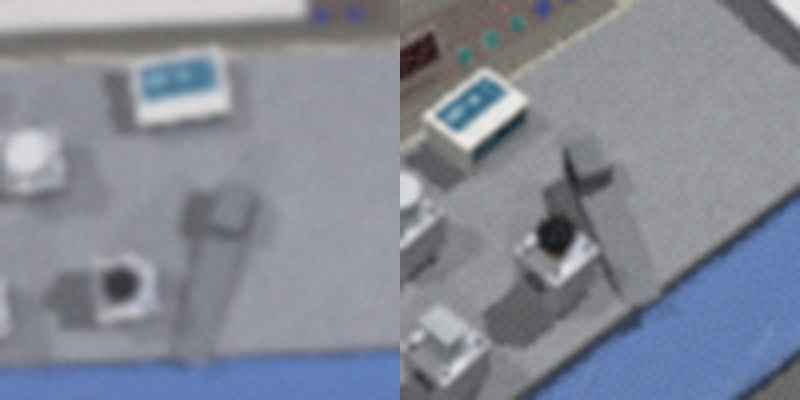

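>>> carry_out(plan=[{"tx":20,"ty":44,"tz":0,"rx":0,"ry":0,"rz":-0.058},{"tx":20,"ty":44,"tz":0,"rx":0,"ry":0,"rz":-0.058},{"tx":20,"ty":44,"tz":0,"rx":0,"ry":0,"rz":-0.058},{"tx":20,"ty":44,"tz":0,"rx":0,"ry":0,"rz":-0.058},{"tx":20,"ty":44,"tz":0,"rx":0,"ry":0,"rz":-0.058},{"tx":20,"ty":44,"tz":0,"rx":0,"ry":0,"rz":-0.058},{"tx":20,"ty":44,"tz":0,"rx":0,"ry":0,"rz":-0.058},{"tx":20,"ty":44,"tz":0,"rx":0,"ry":0,"rz":-0.058},{"tx":20,"ty":44,"tz":0,"rx":0,"ry":0,"rz":-0.058},{"tx":20,"ty":44,"tz":0,"rx":0,"ry":0,"rz":-0.058},{"tx":20,"ty":44,"tz":0,"rx":0,"ry":0,"rz":-0.058},{"tx":20,"ty":44,"tz":0,"rx":0,"ry":0,"rz":-0.058}])

```text
time: 1.4
tool_pos: [442.4, 45.5, 226.9]
tcp_rot: [3.141, -0.0, -0.303]
contact_force: [1.1, -0.6, 0.7]
grip_width: 91.9
finger_force: 0.0
```

>>> carry_out(plan=[{"tx":17,"ty":42,"tz":0,"rx":0,"ry":0,"rz":0},{"tx":17,"ty":42,"tz":0,"rx":0,"ry":0,"rz":0},{"tx":17,"ty":42,"tz":0,"rx":0,"ry":0,"rz":0},{"tx":17,"ty":42,"tz":0,"rx":0,"ry":0,"rz":0},{"tx":0,"ty":0,"tz":-30,"rx":0,"ry":0,"rz":0},{"tx":0,"ty":0,"tz":-30,"rx":0,"ry":0,"rz":0},{"tx":0,"ty":0,"tz":0,"rx":0,"ry":0,"rz":0},{"tx":0,"ty":0,"tz":0,"rx":0,"ry":0,"rz":0}])

```text
time: 2.2
tool_pos: [510.0, 211.3, 167.0]
tcp_rot: [3.141, 0.001, -0.301]
contact_force: [-0.2, 0.5, 0.2]
grip_width: 92.0
finger_force: 0.0
```

Run:
```python
from h import *
np.set_printoptions(precision=3,suppress=True)
print(bot.get_obs()["joint_positions"])
a=shot("top","t2");s=shot("side","s2")
print(onz("side",(247.4,231),51.5))
g=cv2.hconcat([cv2.resize(a[165:245,190:270],(400,400),interpolation=cv2.INTER_CUBIC),cv2.resize(s[190:290,200:300],(400,400),interpolation=cv2.INTER_CUBIC)])
cv2.imwrite("pics/m2.png",g)
```

```text
[ 0.254  0.445  1.538 -0.     1.159  2.126]
[499.564 217.22   51.5  ]
```

>>> carry_out(plan=[{"tx":-1,"ty":1,"tz":-40,"rx":0,"ry":0,"rz":0},{"tx":-1,"ty":0,"tz":-40,"rx":0,"ry":0,"rz":0},{"tx":0,"ty":0,"tz":-30,"rx":0,"ry":0,"rz":0},{"tx":0,"ty":0,"tz":-20,"rx":0,"ry":0,"rz":0},{"tx":0,"ty":0,"tz":-14,"rx":0,"ry":0,"rz":0},{"tx":0,"ty":0,"tz":0,"rx":0,"ry":0,"rz":0},{"tx":0,"ty":0,"tz":0,"rx":0,"ry":0,"rz":0}])

```text
time: 3.0
tool_pos: [509.1, 212.4, 24.2]
tcp_rot: [-3.14, -0.002, -0.302]
contact_force: [0.4, 0.1, 0.6]
grip_width: 91.8
finger_force: 0.0
```

>>> carry_out(plan=[{"tx":0,"ty":0,"tz":0,"rx":0,"ry":0,"rz":0},{"tx":0,"ty":0,"tz":0,"rx":0,"ry":0,"rz":0},{"tx":0,"ty":0,"tz":0,"rx":0,"ry":0,"rz":0},{"tx":0,"ty":0,"tz":0,"rx":0,"ry":0,"rz":0},{"tx":0,"ty":0,"tz":0,"rx":0,"ry":0,"rz":0},{"tx":0,"ty":0,"tz":0,"rx":0,"ry":0,"rz":0},{"tx":0,"ty":0,"tz":0,"rx":0,"ry":0,"rz":0},{"tx":0,"ty":0,"tz":0,"rx":0,"ry":0,"rz":0}], gripper=1)

```text
time: 3.8
tool_pos: [507.9, 212.4, 22.7]
tcp_rot: [3.141, 0.0, -0.301]
contact_force: [-0.2, 0.8, 0.6]
grip_width: 32.4
finger_force: 0.0
```

>>> carry_out(plan=[{"tx":0,"ty":0,"tz":0,"rx":0,"ry":0,"rz":0},{"tx":0,"ty":0,"tz":0,"rx":0,"ry":0,"rz":0},{"tx":0,"ty":0,"tz":0,"rx":0,"ry":0,"rz":0},{"tx":0,"ty":0,"tz":0,"rx":0,"ry":0,"rz":0},{"tx":0,"ty":0,"tz":6,"rx":0,"ry":0,"rz":0},{"tx":0,"ty":0,"tz":6,"rx":0,"ry":0,"rz":0},{"tx":0,"ty":0,"tz":0,"rx":0,"ry":0,"rz":0}])

```text
time: 4.5
tool_pos: [508.7, 212.6, 35.9]
tcp_rot: [-3.141, -0.002, -0.301]
contact_force: [-1.2, 0.3, -1.2]
grip_width: 26.1
finger_force: 29.4
```

>>> carry_out(plan=[{"tx":-1,"ty":-10,"tz":0,"rx":0,"ry":0,"rz":0.14},{"tx":-1,"ty":-10,"tz":0,"rx":0,"ry":0,"rz":0.14},{"tx":-1,"ty":-10,"tz":0,"rx":0,"ry":0,"rz":0.14},{"tx":-1,"ty":-10,"tz":0,"rx":0,"ry":0,"rz":0.14},{"tx":-1,"ty":-10,"tz":0,"rx":0,"ry":0,"rz":0.14},{"tx":-1,"ty":-10,"tz":0,"rx":0,"ry":0,"rz":0.14},{"tx":-1,"ty":-7,"tz":0,"rx":0,"ry":0,"rz":0.14},{"tx":-1,"ty":-7,"tz":0,"rx":0,"ry":0,"rz":0.14},{"tx":-1,"ty":0,"tz":0,"rx":0,"ry":0,"rz":0.14},{"tx":-1,"ty":0,"tz":0,"rx":0,"ry":0,"rz":0.14},{"tx":-1,"ty":0,"tz":0,"rx":0,"ry":0,"rz":0.14},{"tx":-1,"ty":0,"tz":0,"rx":0,"ry":0,"rz":0.14}])

```text
time: 5.7
tool_pos: [496.0, 138.3, 34.9]
tcp_rot: [3.141, -0.0, 1.384]
contact_force: [-0.8, -0.2, -0.5]
grip_width: 26.2
finger_force: 29.3
```

>>> carry_out(plan=[{"tx":0,"ty":0,"tz":0,"rx":0,"ry":0,"rz":0.118},{"tx":0,"ty":0,"tz":-6,"rx":0,"ry":0,"rz":0},{"tx":0,"ty":0,"tz":-5,"rx":0,"ry":0,"rz":0},{"tx":0,"ty":0,"tz":0,"rx":0,"ry":0,"rz":0},{"tx":0,"ty":0,"tz":0,"rx":0,"ry":0,"rz":0}])

```text
time: 6.2
tool_pos: [495.8, 138.3, 23.4]
tcp_rot: [-3.141, 0.0, 1.495]
contact_force: [0.5, -0.2, -0.2]
grip_width: 26.4
finger_force: 29.4
```

Run:
```python
from h import *
a=shot("top","t3");s=shot("side","s3")
print(px("top",(485.6,-11.4,35)),px("side",(485.6,-11.4,35)))
g=cv2.hconcat([cv2.resize(a[165:245,200:330],(650,400),interpolation=cv2.INTER_CUBIC)[:, :],]);h=cv2.resize(s[130:250,230:390],(650,488),interpolation=cv2.INTER_CUBIC)
cv2.imwrite("pics/m3.png",cv2.resize(cv2.vconcat([g,h]),None,fx=.675,fy=.675))
```

```text
[303.00204705 210.96852483] [307.96619046 198.17146485]
```

View pics/m3.png

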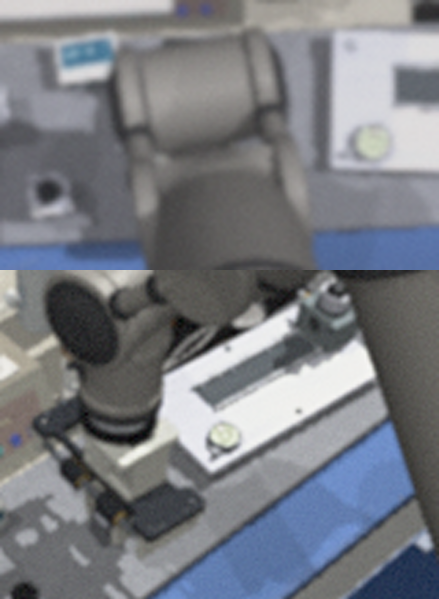

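>>> carry_out(plan=[{"tx":0,"ty":0,"tz":-1,"rx":0,"ry":0,"rz":0},{"tx":-0.7,"ty":-10,"tz":0,"rx":0,"ry":0,"rz":0},{"tx":-0.7,"ty":-10,"tz":0,"rx":0,"ry":0,"rz":0},{"tx":-0.7,"ty":-10,"tz":0,"rx":0,"ry":0,"rz":0},{"tx":-0.7,"ty":-8,"tz":0,"rx":0,"ry":0,"rz":0},{"tx":-0.5,"ty":-6,"tz":0,"rx":0,"ry":0,"rz":0},{"tx":0,"ty":0,"tz":0,"rx":0,"ry":0,"rz":0}])

```text
time: 7.0
tool_pos: [492.6, 93.6, 22.9]
tcp_rot: [3.141, -0.0, 1.496]
contact_force: [-0.8, -1.0, -0.9]
grip_width: 25.9
finger_force: 29.5
```

>>> carry_out(plan=[{"tx":-0.4,"ty":-5,"tz":0,"rx":0,"ry":0,"rz":0},{"tx":-0.4,"ty":-5,"tz":0,"rx":0,"ry":0,"rz":0},{"tx":-0.4,"ty":-5,"tz":0,"rx":0,"ry":0,"rz":0},{"tx":0,"ty":0,"tz":0,"rx":0,"ry":0,"rz":0}])

```text
time: 7.4
tool_pos: [491.6, 79.4, 22.8]
tcp_rot: [3.141, -0.0, 1.497]
contact_force: [0.8, 2.2, -0.4]
grip_width: 26.2
finger_force: 29.4
```

```bash
cat >> h.py <<'E'
def look(tag,k=0):
    a=shot("top","t"+tag);s=shot("side","s"+tag)
    g=cv2.hconcat([cv2.resize(a[185:225,290:340],(500,400),interpolation=cv2.INTER_CUBIC),cv2.resize(s[170:210,295:325],(300,400),interpolation=cv2.INTER_CUBIC)])
    cv2.imwrite(f"pics/m{tag}.png",g)
E
python3 -c "
from h import *
look('4')"
```

```text
(no output)
```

View pics/m4.png

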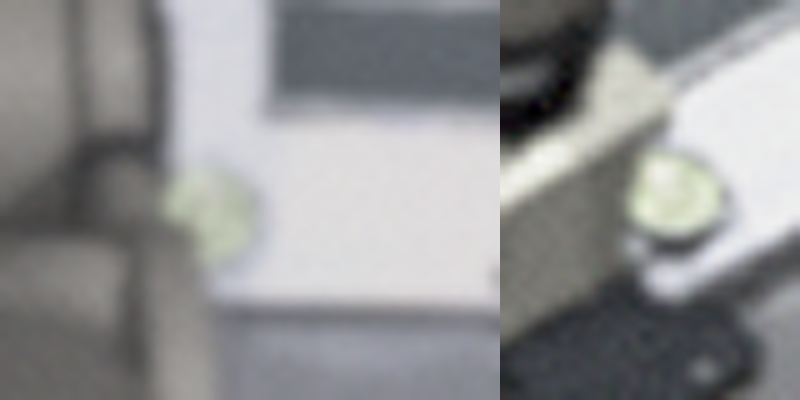

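>>> carry_out(plan=[{"tx":-0.3,"ty":-4,"tz":0,"rx":0,"ry":0,"rz":0},{"tx":-0.3,"ty":-4,"tz":0,"rx":0,"ry":0,"rz":0},{"tx":-0.3,"ty":-4,"tz":0,"rx":0,"ry":0,"rz":0},{"tx":-0.3,"ty":-4,"tz":0,"rx":0,"ry":0,"rz":0},{"tx":0,"ty":0,"tz":0,"rx":0,"ry":0,"rz":0},{"tx":0,"ty":0,"tz":0,"rx":0,"ry":0,"rz":0},{"tx":0,"ty":0,"tz":0,"rx":0,"ry":0,"rz":0},{"tx":0,"ty":0,"tz":0,"rx":0,"ry":0,"rz":0},{"tx":0,"ty":0,"tz":0,"rx":0,"ry":0,"rz":0},{"tx":0,"ty":0,"tz":0,"rx":0,"ry":0,"rz":0},{"tx":0,"ty":0,"tz":0,"rx":0,"ry":0,"rz":0}])

```text
time: 8.6
tool_pos: [490.2, 63.3, 22.7]
tcp_rot: [-3.141, 0.0, 1.497]
contact_force: [-1.1, 0.0, -0.4]
grip_width: 26.2
finger_force: 29.5
```

Run:
```python
from h import *
s0=cv2.imread("pics/s0.png") if 0 else cv2.imread("pics/side0.png"); s4=cv2.imread("pics/s4.png")
S=np.mean([shot("side","s5").astype(float) for _ in range(8)],0)
S0=np.mean([cv2.imread(f"pics/{n}.png").astype(float) for n in("side0","s1","s2","s3")],0)
np.save("S0.npy",S0)
out=[]
for im in(S0,S):
    c=im[178:200,300:328]
    out.append(cv2.resize(np.clip(c,0,255).astype('uint8'),(400,314),interpolation=cv2.INTER_LINEAR))
    d=np.clip((c[...,1]-c[...,0])*5,0,255).astype('uint8'); 
    out.append(cv2.cvtColor(cv2.resize(d,(400,286),interpolation=cv2.INTER_LINEAR),cv2.COLOR_GRAY2BGR))
cv2.imwrite("pics/m5.png",cv2.hconcat([cv2.vconcat(out[:2]),cv2.vconcat(out[2:])]))
```

```text
(no output)
```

View pics/m5.png

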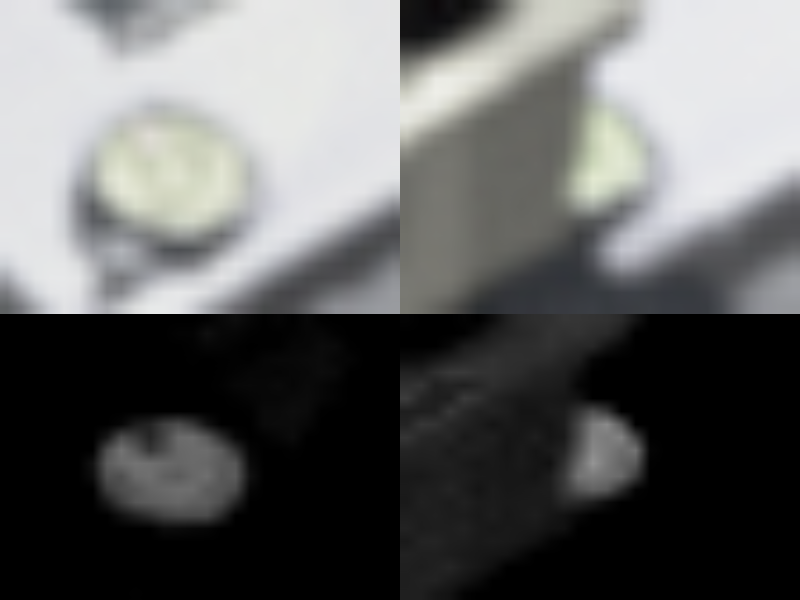

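>>> carry_out(plan=[{"tx":0,"ty":0,"tz":0,"rx":0,"ry":0,"rz":0},{"tx":0,"ty":0,"tz":0,"rx":0,"ry":0,"rz":0},{"tx":0,"ty":0,"tz":0,"rx":0,"ry":0,"rz":0},{"tx":0,"ty":0,"tz":0,"rx":0,"ry":0,"rz":0},{"tx":0,"ty":0,"tz":30,"rx":0,"ry":0,"rz":0},{"tx":0,"ty":0,"tz":40,"rx":0,"ry":0,"rz":0},{"tx":0,"ty":40,"tz":20,"rx":0,"ry":0,"rz":0},{"tx":0,"ty":45,"tz":0,"rx":0,"ry":0,"rz":0},{"tx":0,"ty":45,"tz":0,"rx":0,"ry":0,"rz":0},{"tx":0,"ty":40,"tz":0,"rx":0,"ry":0,"rz":0}], gripper=0.4)

```text
time: 10.0
tool_pos: [490.1, 235.3, 113.2]
tcp_rot: [3.141, -0.0, 1.497]
contact_force: [0.7, 0.3, 0.5]
grip_width: 55.4
finger_force: 0.0
```

```bash
cat >> h.py <<'E'
def lev(tag,N=8):
    S=np.mean([shot("side","s"+tag).astype(float) for _ in range(N)],0)
    T=np.mean([shot("top","t"+tag).astype(float) for _ in range(N)],0)
    np.save("S"+tag,S);np.save("T"+tag,T); return S,T
def tile(ims,k,w,h):
    out=[]
    for im,(x0,y0,x1,y1) in ims:
        c=im[y0:y1,x0:x1]; out.append(cv2.resize(np.clip(c,0,255).astype('uint8'),(w,h),interpolation=cv2.INTER_LINEAR))
        out.append(cv2.cvtColor(cv2.resize(np.clip((c[...,1]-c[...,0])*5,0,255).astype('uint8'),(w,h),interpolation=cv2.INTER_LINEAR),cv2.COLOR_GRAY2BGR))
    return out
E
python3 - <<'E'
from h import *
S,T=lev("6")
o=tile([(S,(296,170,328,202)),(T,(295,190,325,220))],0,300,300)
w=cv2.hconcat([cv2.vconcat(o[:2]),cv2.vconcat(o[2:])])
w=cv2.resize(w,(400,400)); c=cv2.resize(S[140:240,240:340].clip(0,255).astype('uint8'),(400,400),interpolation=cv2.INTER_LINEAR)
cv2.imwrite("pics/m6.png",cv2.hconcat([w,c]))
E
```

```text
(no output)
```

View pics/m6.png

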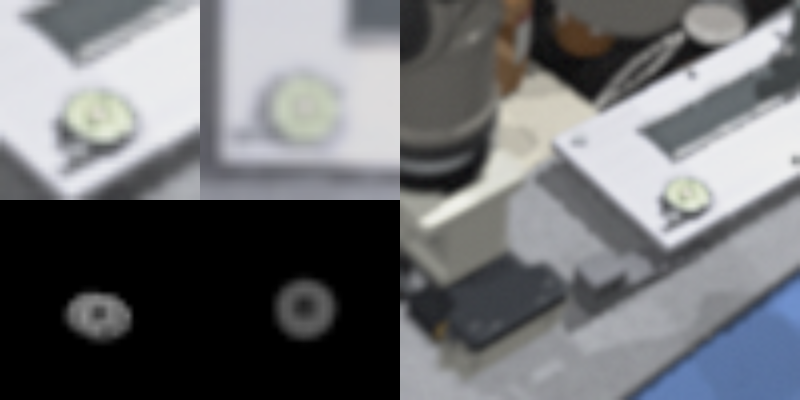

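Run:
```python
from h import *
np.set_printoptions(precision=2,suppress=True)
S,T=np.load("S6.npy"),np.load("T6.npy")
for n,im,(x0,y0,x1,y1) in(("side",S,(296,170,328,202)),("top",T,(295,190,325,220))):
    c=cv2.resize(im[y0:y1,x0:x1].astype('float32'),None,fx=8,fy=8,interpolation=cv2.INTER_CUBIC)
    d=c[...,1]-c[...,0]; m=(d>8).astype('uint8'); 
    cs,_=cv2.findContours(m,cv2.RETR_EXTERNAL,2);k=max(cs,key=cv2.contourArea)
    hull=np.zeros_like(m);cv2.drawContours(hull,[cv2.convexHull(k)],-1,1,-1)
    cen=np.array(cv2.minEnclosingCircle(k)[0]) if n=="top" else np.array(cv2.fitEllipse(k)[0])
    inner=cv2.erode(hull,np.ones((25,25)));v=np.where(inner>0,np.max(d[inner>0])-d,0);v[v<.6*v.max()]=0
    yy,xx=np.mgrid[:m.shape[0],:m.shape[1]];b=np.array([(v*xx).sum(),(v*yy).sum()])/v.sum()
    f=lambda p:onz(n,crop(p,(x0,y0),8),58.5)
    print(n,"disc",f(cen),"bubble",f(b),f(b)-f(cen))
a=np.mean([cv2.imread(f"pics/{n}.png").astype(float) for n in("top0","t1","t2")],0)
g=cv2.resize(a[165:245,150:250].astype('float32'),None,fx=7,fy=7,interpolation=cv2.INTER_CUBIC)
for nm,p in(("valve",(455,405)),("sight",(248,432)),("check",(125,240)),("filter",(325,222))):
    for th in (165,175):
        mk=(g.min(2)>th).astype('uint8'); w=np.zeros_like(mk);w[p[1]-58:p[1]+58,max(0,p[0]-58):p[0]+58]=1;mk*=w
        pts=cv2.findNonZero(mk);cs,_=cv2.findContours(mk,cv2.RETR_EXTERNAL,2)
        k=np.vstack([c for c in cs if cv2.contourArea(c)>60])
        r=cv2.minAreaRect(k);B=[onz("top",crop(q,(150,165),7),62.5) for q in cv2.boxPoints(r)]
        e=B[1]-B[0];yaw=np.degrees(np.arctan2(e[1],e[0]))%90
        print(nm,th,np.mean(B,0),"sides",np.linalg.norm(B[1]-B[0]),np.linalg.norm(B[2]-B[1]),"yaw",yaw)
```

```text
side disc [494.54 -31.56  58.5 ] bubble [495.65 -32.75  58.5 ] [ 1.11 -1.19  0.  ]
top disc [498.04 -34.17  58.5 ] bubble [499.25 -33.72  58.5 ] [1.21 0.45 0.  ]
valve 165 [442.46 281.26  62.5 ] sides 16.740448954069084 6.664539923471822 yaw 18.885482291000372Traceback (most recent call last):
  File "<stdin>", line 20, in <module>
    return _nx.concatenate(arrs, 0, dtype=dtype, casting=casting)
           ~~~~~~~~~~~~~~~^^^^^^^^^^^^^^^^^^^^^^^^^^^^^^^^^^^^^^^
ValueError: need at least one array to concatenate
```

Run:
```python
from h import *
np.set_printoptions(precision=1,suppress=True)
a=np.mean([cv2.imread(f"pics/{n}.png").astype(float) for n in("top0","t1")],0)
g=cv2.resize(a[165:245,150:250].astype('float32'),None,fx=7,fy=7,interpolation=cv2.INTER_CUBIC)
for nm,p in(("valve",(455,405)),("sight",(248,432)),("check",(125,240)),("filter",(325,222))):
    for th in (160,175):
        mk=(g.min(2)>th).astype('uint8'); w=np.zeros_like(mk);w[p[1]-58:p[1]+58,max(0,p[0]-58):p[0]+58]=1;mk*=w
        cs,_=cv2.findContours(mk,cv2.RETR_EXTERNAL,2)
        L=[c for c in cs if cv2.contourArea(c)>60]
        if not L: continue
        r=cv2.minAreaRect(np.vstack(L));B=[onz("top",crop(q,(150,165),7),62.5) for q in cv2.boxPoints(r)]
        e=B[1]-B[0];print(nm,th,np.mean(B,0),"sides",np.linalg.norm(B[1]-B[0]),np.linalg.norm(B[2]-B[1]),"yaw",np.degrees(np.arctan2(e[1],e[0]))%90)
```

```text
valve 160 [459.8 282.7  62.5] sides 38.74710686864404 42.044738254635675 yaw 4.977202850231137
valve 175 [451.9 276.5  62.5] sides 40.79706558637264 16.48191894245981 yaw 52.011429811615365
sight 160 [449.7 378.7  62.5] sides 35.001797077256654 42.81067501634551 yaw 4.325620705609808
sight 175 [449.  378.5  62.5] sides 29.053808494164578 38.45398726432094 yaw 5.516221244011447
check 160 [545.8 437.3  62.5] sides 39.87431146399963 43.02616516837195 yaw 15.898108869450496
check 175 [544.2 435.   62.5] sides 32.95331930092238 41.31251412108714 yaw 88.31584488784576
filter 160 [548.5 342.   62.5] sides 39.676681591329476 42.090392380258244 yaw 12.610683051667067
filter 175 [550.9 347.5  62.5] sides 38.65658255697133 30.73312659264303 yaw 52.54714241808919
```

>>> carry_out(plan=[{"tx":-10,"ty":16,"tz":0,"rx":0,"ry":0,"rz":0.1},{"tx":-10,"ty":16,"tz":0,"rx":0,"ry":0,"rz":0.1},{"tx":-11,"ty":16,"tz":0,"rx":0,"ry":0,"rz":0},{"tx":0,"ty":0,"tz":0,"rx":0,"ry":0,"rz":0},{"tx":0,"ty":0,"tz":-20,"rx":0,"ry":0,"rz":0},{"tx":0,"ty":0,"tz":-20,"rx":0,"ry":0,"rz":0},{"tx":0,"ty":0,"tz":-20,"rx":0,"ry":0,"rz":0},{"tx":0,"ty":0,"tz":-20,"rx":0,"ry":0,"rz":0},{"tx":0,"ty":0,"tz":0,"rx":0,"ry":0,"rz":0},{"tx":0,"ty":0,"tz":0,"rx":0,"ry":0,"rz":0}], gripper=0.25)

```text
time: 11.8
tool_pos: [459.6, 281.0, 32.9]
tcp_rot: [-3.141, 0.0, 1.696]
contact_force: [-0.4, -0.2, 0.7]
grip_width: 69.0
finger_force: 0.0
```

>>> carry_out(plan=[{"tx":0,"ty":0,"tz":0,"rx":0,"ry":0,"rz":0},{"tx":0,"ty":0,"tz":0,"rx":0,"ry":0,"rz":0},{"tx":0,"ty":0,"tz":0,"rx":0,"ry":0,"rz":0},{"tx":0,"ty":0,"tz":0,"rx":0,"ry":0,"rz":0},{"tx":0,"ty":0,"tz":0,"rx":0,"ry":0,"rz":0},{"tx":0,"ty":0,"tz":0,"rx":0,"ry":0,"rz":0},{"tx":0,"ty":0,"tz":0,"rx":0,"ry":0,"rz":0},{"tx":0,"ty":0,"tz":0,"rx":0,"ry":0,"rz":0}], gripper=1)

```text
time: 12.6
tool_pos: [459.4, 281.4, 33.2]
tcp_rot: [3.141, -0.0, 1.697]
contact_force: [-1.0, 0.1, 6.5]
grip_width: 40.0
finger_force: 30.0
```

Run:
```python
from h import *
np.set_printoptions(precision=2,suppress=True)
T=np.load("T6.npy");x0,y0=285,165
g=cv2.resize(T[165:225,285:405].astype('float32'),None,fx=8,fy=8,interpolation=cv2.INTER_CUBIC).mean(2)
print(g[64:440:8,500//1].round(0)[::2])
# channel: rows edges for several columns
L=[];U=[]
for c in range(300,620,20):
    col=g[120:290,c]; m=col<150; i=np.where(m)[0]
    if len(i): U.append((c,120+i[0]));L.append((c,120+i[-1]))
W=lambda p,z:onz("top",crop(p,(x0,y0),8),z)[:2]
for u,l in list(zip(U,L))[::3]: print(u,l,W(u,46.5),W(l,46.5))
m=[(W(u,49)+W(l,46.5))/2 for u,l in zip(U,L)]
m=np.array(m);k=np.polyfit(m[:,1],m[:,0],1);print("line x=%.3f*y+%.1f"%tuple(k))
row=g[195,:];i=np.where(row[100:]<150)[0]+100;print("left end",W((i[0],195),46.5),i[:5])
S=np.load("S6.npy")
g=cv2.resize(S[120:210,265:400].astype('float32'),None,fx=5,fy=5,interpolation=cv2.INTER_CUBIC)
cv2.imwrite("pics/m7.png",cv2.vconcat([cv2.resize(T[165:225,285:405].clip(0,255).astype('uint8'),(500,250),interpolation=cv2.INTER_CUBIC),cv2.resize(g.clip(0,255).astype('uint8'),(500,333))]))
```

```text
[144. 180. 219. 221. 220. 209. 165. 108. 102. 100.  94. 110. 179. 215.
 221. 221. 221. 221. 221. 221. 221. 200. 121. 141.]
(300, np.int64(155)) (300, np.int64(241)) [572.7  -80.46] [535.94 -77.67]
(360, np.int64(156)) (360, np.int64(241)) [ 571.07 -105.65] [ 534.75 -102.77]
(420, np.int64(160)) (420, np.int64(244)) [ 568.16 -130.72] [ 532.29 -127.76]
(480, np.int64(164)) (480, np.int64(246)) [ 565.25 -155.78] [ 530.25 -152.77]
(540, np.int64(163)) (540, np.int64(264)) [ 564.49 -181.02] [ 521.43 -177.17]
(600, np.int64(159)) (600, np.int64(273)) [ 565.01 -206.38] [ 516.44 -201.86]
line x=0.110*y+563.6
left end [559.53   4.76] [100 101 102 103 104]
```

View pics/m7.png

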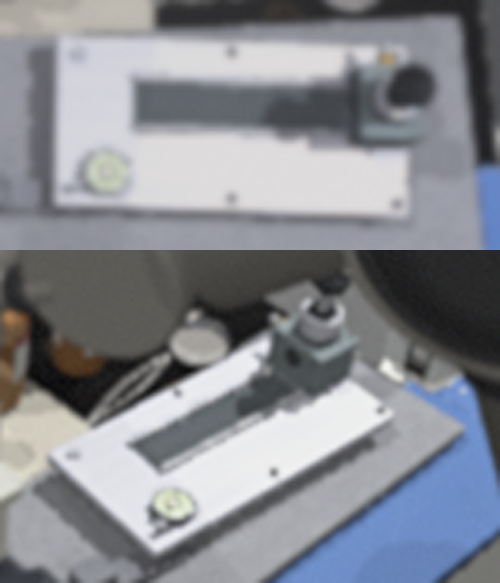

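>>> carry_out(plan=[{"tx":0,"ty":0,"tz":15,"rx":0,"ry":0,"rz":0},{"tx":0,"ty":0,"tz":25,"rx":0,"ry":0,"rz":0},{"tx":4,"ty":-20,"tz":17,"rx":0,"ry":0,"rz":-0.02},{"tx":8,"ty":-40,"tz":0,"rx":0,"ry":0,"rz":-0.02},{"tx":8,"ty":-40,"tz":0,"rx":0,"ry":0,"rz":-0.02},{"tx":8,"ty":-40,"tz":0,"rx":0,"ry":0,"rz":-0.02},{"tx":8,"ty":-40,"tz":0,"rx":0,"ry":0,"rz":-0.02},{"tx":8,"ty":-40,"tz":0,"rx":0,"ry":0,"rz":-0.02},{"tx":8,"ty":-40,"tz":0,"rx":0,"ry":0,"rz":-0.02},{"tx":8,"ty":-40,"tz":0,"rx":0,"ry":0,"rz":-0.02},{"tx":8,"ty":-40,"tz":0,"rx":0,"ry":0,"rz":-0.02},{"tx":0,"ty":0,"tz":0,"rx":0,"ry":0,"rz":-0.02}])

```text
time: 13.8
tool_pos: [528.2, -63.2, 89.4]
tcp_rot: [3.14, 0.001, 1.491]
contact_force: [0.8, 0.0, -2.0]
grip_width: 39.9
finger_force: 30.0
```

>>> carry_out(plan=[{"tx":8,"ty":-40,"tz":0,"rx":0,"ry":0,"rz":0},{"tx":8,"ty":-40,"tz":0,"rx":0,"ry":0,"rz":0},{"tx":3,"ty":-40,"tz":0,"rx":0,"ry":0,"rz":0},{"tx":0,"ty":0,"tz":0,"rx":0,"ry":0,"rz":0},{"tx":0,"ty":0,"tz":0,"rx":0,"ry":0,"rz":0}])

```text
time: 14.3
tool_pos: [545.6, -178.4, 89.0]
tcp_rot: [-3.14, -0.001, 1.495]
contact_force: [0.1, 0.6, -1.4]
grip_width: 39.8
finger_force: 30.0
```

>>> carry_out(plan=[{"tx":0.5,"ty":0,"tz":-8,"rx":0,"ry":0,"rz":0},{"tx":0,"ty":0,"tz":-6,"rx":0,"ry":0,"rz":0},{"tx":0,"ty":0,"tz":-4,"rx":0,"ry":0,"rz":0},{"tx":0,"ty":0,"tz":-3,"rx":0,"ry":0,"rz":0},{"tx":0,"ty":0,"tz":0,"rx":0,"ry":0,"rz":0},{"tx":0,"ty":0,"tz":0,"rx":0,"ry":0,"rz":0}])

```text
time: 14.9
tool_pos: [546.9, -178.5, 68.8]
tcp_rot: [3.141, 0.0, 1.497]
contact_force: [-0.2, 0.0, -2.3]
grip_width: 39.8
finger_force: 30.0
```

>>> carry_out(plan=[{"tx":0,"ty":0,"tz":-2,"rx":0,"ry":0,"rz":0},{"tx":0,"ty":0,"tz":-1,"rx":0,"ry":0,"rz":0},{"tx":0,"ty":0,"tz":0,"rx":0,"ry":0,"rz":0}])

```text
time: 15.2
tool_pos: [546.7, -178.6, 65.7]
tcp_rot: [-3.142, -0.0, 1.497]
contact_force: [0.8, -0.6, -1.4]
grip_width: 39.9
finger_force: 30.0
```

>>> carry_out(plan=[{"tx":0,"ty":0,"tz":-1,"rx":0,"ry":0,"rz":0},{"tx":0,"ty":0,"tz":-1,"rx":0,"ry":0,"rz":0},{"tx":0,"ty":0,"tz":0,"rx":0,"ry":0,"rz":0}])

```text
time: 15.5
tool_pos: [546.7, -178.6, 63.6]
tcp_rot: [-3.141, -0.0, 1.497]
contact_force: [0.6, 0.1, -2.1]
grip_width: 39.8
finger_force: 30.0
```

>>> carry_out(plan=[{"tx":0,"ty":0,"tz":-0.7,"rx":0,"ry":0,"rz":0},{"tx":0,"ty":0,"tz":0,"rx":0,"ry":0,"rz":0}])

```text
time: 15.7
tool_pos: [546.7, -178.6, 63.0]
tcp_rot: [3.142, -0.0, 1.497]
contact_force: [-0.6, 0.4, -1.8]
grip_width: 39.9
finger_force: 30.0
```

>>> carry_out(plan=[{"tx":0,"ty":0,"tz":0,"rx":0,"ry":0,"rz":0},{"tx":0,"ty":0,"tz":0,"rx":0,"ry":0,"rz":0},{"tx":0,"ty":0,"tz":0,"rx":0,"ry":0,"rz":0},{"tx":0,"ty":0,"tz":0,"rx":0,"ry":0,"rz":0},{"tx":0,"ty":0,"tz":20,"rx":0,"ry":0,"rz":0},{"tx":0,"ty":0,"tz":40,"rx":0,"ry":0,"rz":0},{"tx":0,"ty":40,"tz":10,"rx":0,"ry":0,"rz":0.02},{"tx":-7,"ty":45,"tz":0,"rx":0,"ry":0,"rz":0.02},{"tx":-8,"ty":45,"tz":0,"rx":0,"ry":0,"rz":0.02},{"tx":-8,"ty":45,"tz":0,"rx":0,"ry":0,"rz":0.02},{"tx":-8,"ty":45,"tz":0,"rx":0,"ry":0,"rz":0.02},{"tx":-8,"ty":45,"tz":0,"rx":0,"ry":0,"rz":0.02}], gripper=0.25)

```text
time: 16.9
tool_pos: [507.3, 88.0, 133.3]
tcp_rot: [3.141, -0.0, 1.617]
contact_force: [0.6, 0.1, -0.1]
grip_width: 68.8
finger_force: 0.0
```

>>> carry_out(plan=[{"tx":-8,"ty":45,"tz":0,"rx":0,"ry":0,"rz":0.04},{"tx":-8,"ty":45,"tz":0,"rx":0,"ry":0,"rz":0},{"tx":-8,"ty":45,"tz":0,"rx":0,"ry":0,"rz":0},{"tx":-8,"ty":45,"tz":0,"rx":0,"ry":0,"rz":0},{"tx":-8,"ty":45,"tz":0,"rx":0,"ry":0,"rz":0},{"tx":-8,"ty":45,"tz":0,"rx":0,"ry":0,"rz":0},{"tx":-10,"ty":20,"tz":0,"rx":0,"ry":0,"rz":0},{"tx":0,"ty":0,"tz":0,"rx":0,"ry":0,"rz":0},{"tx":0,"ty":0,"tz":0,"rx":0,"ry":0,"rz":0}])

```text
time: 17.8
tool_pos: [449.5, 376.3, 132.9]
tcp_rot: [-3.142, 0.001, 1.658]
contact_force: [-0.0, -0.5, 0.7]
grip_width: 69.0
finger_force: 0.0
```

>>> carry_out(plan=[{"tx":0,"ty":2,"tz":-30,"rx":0,"ry":0,"rz":0},{"tx":0,"ty":0,"tz":-30,"rx":0,"ry":0,"rz":0},{"tx":0,"ty":0,"tz":-25,"rx":0,"ry":0,"rz":0},{"tx":0,"ty":0,"tz":-15,"rx":0,"ry":0,"rz":0},{"tx":0,"ty":0,"tz":0,"rx":0,"ry":0,"rz":0},{"tx":0,"ty":0,"tz":0,"rx":0,"ry":0,"rz":0}])

```text
time: 18.4
tool_pos: [450.6, 377.4, 33.5]
tcp_rot: [3.141, 0.0, 1.655]
contact_force: [0.1, -0.8, -0.3]
grip_width: 69.2
finger_force: 0.0
```

>>> carry_out(plan=[{"tx":0,"ty":0,"tz":0,"rx":0,"ry":0,"rz":0},{"tx":0,"ty":0,"tz":0,"rx":0,"ry":0,"rz":0},{"tx":0,"ty":0,"tz":0,"rx":0,"ry":0,"rz":0},{"tx":0,"ty":0,"tz":0,"rx":0,"ry":0,"rz":0},{"tx":0,"ty":0,"tz":0,"rx":0,"ry":0,"rz":0},{"tx":0,"ty":0,"tz":0,"rx":0,"ry":0,"rz":0},{"tx":0,"ty":0,"tz":0,"rx":0,"ry":0,"rz":0},{"tx":0,"ty":0,"tz":15,"rx":0,"ry":0,"rz":0},{"tx":0,"ty":0,"tz":25,"rx":0,"ry":0,"rz":0},{"tx":0,"ty":0,"tz":17,"rx":0,"ry":0,"rz":0},{"tx":0,"ty":0,"tz":0,"rx":0,"ry":0,"rz":0}], gripper=1)

```text
time: 19.5
tool_pos: [451.0, 379.2, 92.0]
tcp_rot: [3.138, -0.002, 1.657]
contact_force: [-0.2, 0.1, -0.7]
grip_width: 40.3
finger_force: 29.6
```

Run:
```python
from h import *
T=shot("top","t8");S=shot("side","s8")
cv2.imwrite("pics/m8.png",cv2.vconcat([cv2.resize(T[165:225,285:405],(500,250),interpolation=cv2.INTER_CUBIC),cv2.resize(S[120:210,265:400],(500,333),interpolation=cv2.INTER_CUBIC)]))
```

```text
(no output)
```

View pics/m8.png

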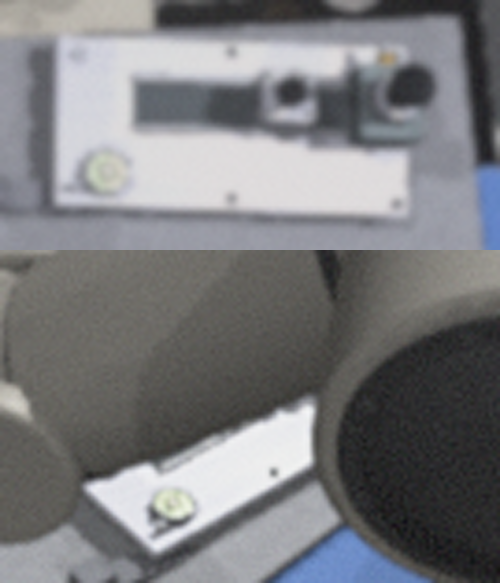

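>>> carry_out(plan=[{"tx":4,"ty":-20,"tz":0,"rx":0,"ry":0,"rz":-0.02},{"tx":8,"ty":-40,"tz":0,"rx":0,"ry":0,"rz":-0.02},{"tx":8,"ty":-40,"tz":0,"rx":0,"ry":0,"rz":-0.02},{"tx":8,"ty":-40,"tz":0,"rx":0,"ry":0,"rz":-0.02},{"tx":8,"ty":-40,"tz":0,"rx":0,"ry":0,"rz":-0.02},{"tx":8,"ty":-40,"tz":0,"rx":0,"ry":0,"rz":-0.02},{"tx":8,"ty":-40,"tz":0,"rx":0,"ry":0,"rz":-0.02},{"tx":8,"ty":-40,"tz":0,"rx":0,"ry":0,"rz":-0.02},{"tx":8,"ty":-40,"tz":0,"rx":0,"ry":0,"rz":0},{"tx":8,"ty":-40,"tz":0,"rx":0,"ry":0,"rz":0},{"tx":8,"ty":-40,"tz":0,"rx":0,"ry":0,"rz":0},{"tx":8,"ty":-40,"tz":0,"rx":0,"ry":0,"rz":0}])

```text
time: 20.8
tool_pos: [540.9, -83.1, 88.4]
tcp_rot: [-3.139, -0.001, 1.497]
contact_force: [0.3, 0.8, -1.9]
grip_width: 40.0
finger_force: 29.6
```

>>> carry_out(plan=[{"tx":6,"ty":-40,"tz":0,"rx":0,"ry":0,"rz":0},{"tx":1,"ty":-7,"tz":0,"rx":0,"ry":0,"rz":0},{"tx":0,"ty":0,"tz":0,"rx":0,"ry":0,"rz":0},{"tx":0,"ty":0,"tz":0,"rx":0,"ry":0,"rz":0}])

```text
time: 21.2
tool_pos: [547.9, -127.4, 88.9]
tcp_rot: [-3.139, -0.001, 1.497]
contact_force: [-0.2, 0.1, -1.2]
grip_width: 39.9
finger_force: 29.6
```

Target TCP z ≈ 63; x ≈ 550.2.

>>> carry_out(plan=[{"tx":2,"ty":0,"tz":-8,"rx":0,"ry":0,"rz":0},{"tx":0,"ty":0,"tz":-6,"rx":0,"ry":0,"rz":0},{"tx":0,"ty":0,"tz":-5,"rx":0,"ry":0,"rz":0},{"tx":0,"ty":0,"tz":-3,"rx":0,"ry":0,"rz":0},{"tx":0,"ty":0,"tz":-2,"rx":0,"ry":0,"rz":0},{"tx":0,"ty":0,"tz":-1,"rx":0,"ry":0,"rz":0},{"tx":0,"ty":0,"tz":0,"rx":0,"ry":0,"rz":0},{"tx":0,"ty":0,"tz":0,"rx":0,"ry":0,"rz":0}])

```text
time: 22.0
tool_pos: [550.9, -128.7, 65.2]
tcp_rot: [3.141, 0.0, 1.497]
contact_force: [1.1, -0.2, -1.3]
grip_width: 39.8
finger_force: 29.6
```

>>> carry_out(plan=[{"tx":0,"ty":0,"tz":-1,"rx":0,"ry":0,"rz":0},{"tx":0,"ty":0,"tz":-0.6,"rx":0,"ry":0,"rz":0},{"tx":-0.4,"ty":-5,"tz":0,"rx":0,"ry":0,"rz":0},{"tx":-0.4,"ty":-5,"tz":0,"rx":0,"ry":0,"rz":0},{"tx":-0.4,"ty":-5,"tz":0,"rx":0,"ry":0,"rz":0},{"tx":-0.4,"ty":-5,"tz":0,"rx":0,"ry":0,"rz":0},{"tx":-0.4,"ty":-5,"tz":0,"rx":0,"ry":0,"rz":0},{"tx":-0.4,"ty":-5,"tz":0,"rx":0,"ry":0,"rz":0},{"tx":0,"ty":0,"tz":0,"rx":0,"ry":0,"rz":0}])

```text
time: 22.9
tool_pos: [548.3, -159.5, 63.4]
tcp_rot: [3.141, 0.0, 1.496]
contact_force: [0.5, -0.2, -1.7]
grip_width: 40.5
finger_force: 29.6
```

>>> carry_out(plan=[{"tx":-0.3,"ty":-3,"tz":0,"rx":0,"ry":0,"rz":0},{"tx":-0.2,"ty":-3,"tz":0,"rx":0,"ry":0,"rz":0},{"tx":0,"ty":0,"tz":0,"rx":0,"ry":0,"rz":0}])

```text
time: 23.2
tool_pos: [547.8, -165.0, 63.4]
tcp_rot: [3.141, 0.0, 1.497]
contact_force: [0.0, 0.0, -1.6]
grip_width: 40.1
finger_force: 29.6
```

>>> carry_out(plan=[{"tx":-0.1,"ty":-2,"tz":0,"rx":0,"ry":0,"rz":0},{"tx":-0.1,"ty":-1,"tz":0,"rx":0,"ry":0,"rz":0},{"tx":0,"ty":0,"tz":0,"rx":0,"ry":0,"rz":0}])

```text
time: 23.5
tool_pos: [547.6, -167.7, 63.4]
tcp_rot: [3.142, 0.0, 1.497]
contact_force: [0.4, 0.1, -1.7]
grip_width: 40.2
finger_force: 29.6
```

>>> carry_out(plan=[{"tx":-0.1,"ty":-1,"tz":0,"rx":0,"ry":0,"rz":0},{"tx":-0.1,"ty":-1,"tz":0,"rx":0,"ry":0,"rz":0},{"tx":0,"ty":0,"tz":0,"rx":0,"ry":0,"rz":0}])

```text
time: 23.8
tool_pos: [547.4, -169.7, 63.4]
tcp_rot: [-3.142, 0.0, 1.497]
contact_force: [-0.1, -0.3, -1.5]
grip_width: 40.5
finger_force: 29.6
```

>>> carry_out(plan=[{"tx":-0.1,"ty":-1,"tz":0,"rx":0,"ry":0,"rz":0},{"tx":0,"ty":0,"tz":0,"rx":0,"ry":0,"rz":0}])

```text
time: 24.0
tool_pos: [547.4, -170.8, 63.5]
tcp_rot: [3.141, 0.0, 1.497]
contact_force: [0.2, 0.5, -2.2]
grip_width: 39.4
finger_force: 29.6
```

Run:
```python
from h import *
np.set_printoptions(precision=0,suppress=True)
for z in (100,150,200,350): print(z,onz("side",(217,155),z),onz("side",(205,105),z), onz("side",(267,50),z))
print(px("top",(700,200,150)),px("top",(640,200,100)))
```

```text
100 [756. 122. 100.] [996.  -9. 100.] [1158. -457.  100.]
150 [710. 155. 150.] [935.  32. 150.] [1087. -389.  150.]
200 [663. 188. 200.] [874.  73. 200.] [1016. -321.  200.]
350 [524. 286. 350.] [691. 195. 350.] [ 803. -116.  350.]
[236. 142.] [237. 164.]
```

>>> carry_out(plan=[{"tx":0,"ty":0,"tz":-0.4,"rx":0,"ry":0,"rz":0},{"tx":0,"ty":0,"tz":0,"rx":0,"ry":0,"rz":0}])

```text
time: 24.2
tool_pos: [547.4, -170.7, 63.0]
tcp_rot: [3.141, 0.0, 1.497]
contact_force: [0.2, 0.3, -1.5]
grip_width: 39.9
finger_force: 29.6
```

>>> carry_out(plan=[{"tx":0,"ty":0,"tz":0,"rx":0,"ry":0,"rz":0},{"tx":0,"ty":0,"tz":0,"rx":0,"ry":0,"rz":0},{"tx":0,"ty":0,"tz":0,"rx":0,"ry":0,"rz":0},{"tx":0,"ty":0,"tz":0,"rx":0,"ry":0,"rz":0},{"tx":0,"ty":0,"tz":20,"rx":0,"ry":0,"rz":0},{"tx":0,"ty":0,"tz":40,"rx":0,"ry":0,"rz":0},{"tx":-10,"ty":40,"tz":10,"rx":0,"ry":0,"rz":0},{"tx":-20,"ty":40,"tz":0,"rx":0,"ry":0,"rz":0},{"tx":-20,"ty":40,"tz":0,"rx":0,"ry":0,"rz":0}], gripper=0.33)

```text
time: 25.1
tool_pos: [496.9, -49.7, 133.6]
tcp_rot: [3.14, 0.0, 1.496]
contact_force: [0.9, 0.8, -0.4]
grip_width: 61.6
finger_force: 0.0
```

>>> carry_out(plan=[{"tx":0,"ty":45,"tz":0,"rx":0,"ry":0,"rz":0.04},{"tx":0,"ty":45,"tz":0,"rx":0,"ry":0,"rz":0.04},{"tx":0,"ty":45,"tz":0,"rx":0,"ry":0,"rz":0.04},{"tx":0,"ty":45,"tz":0,"rx":0,"ry":0,"rz":0.04},{"tx":0,"ty":45,"tz":0,"rx":0,"ry":0,"rz":0.04},{"tx":0,"ty":45,"tz":0,"rx":0,"ry":0,"rz":0.04},{"tx":10,"ty":45,"tz":0,"rx":0,"ry":0,"rz":0.02},{"tx":20,"ty":40,"tz":0,"rx":0,"ry":0,"rz":0},{"tx":21,"ty":37,"tz":0,"rx":0,"ry":0,"rz":0},{"tx":0,"ty":0,"tz":0,"rx":0,"ry":0,"rz":0},{"tx":0,"ty":0,"tz":0,"rx":0,"ry":0,"rz":0}])

```text
time: 26.2
tool_pos: [548.0, 341.9, 132.2]
tcp_rot: [-3.141, 0.001, 1.758]
contact_force: [0.6, -0.6, -0.6]
grip_width: 61.4
finger_force: 0.0
```

Run:
```python
from h import *
T=shot("top","t9");S=shot("side","s9")
cv2.imwrite("pics/m9.png",cv2.hconcat([cv2.resize(T[165:225,285:405],(400,200),interpolation=cv2.INTER_CUBIC),cv2.resize(S[150:310,140:300],(200,200))]))
```

>>> carry_out(plan=[{"tx":0,"ty":0,"tz":-30,"rx":0,"ry":0,"rz":0},{"tx":0,"ty":0,"tz":-20,"rx":0,"ry":0,"rz":0},{"tx":0,"ty":0,"tz":-20,"rx":0,"ry":0,"rz":0},{"tx":0,"ty":0,"tz":-15,"rx":0,"ry":0,"rz":0},{"tx":0,"ty":0,"tz":-14,"rx":0,"ry":0,"rz":0},{"tx":0,"ty":0,"tz":0,"rx":0,"ry":0,"rz":0},{"tx":0,"ty":0,"tz":0,"rx":0,"ry":0,"rz":0}])

```text
time: 27.0
tool_pos: [548.6, 341.3, 34.5]
tcp_rot: [3.141, -0.0, 1.757]
contact_force: [-0.6, -0.3, 0.8]
grip_width: 61.4
finger_force: 0.0
```

>>> carry_out(plan=[{"tx":0,"ty":0,"tz":0,"rx":0,"ry":0,"rz":0},{"tx":0,"ty":0,"tz":0,"rx":0,"ry":0,"rz":0},{"tx":0,"ty":0,"tz":0,"rx":0,"ry":0,"rz":0},{"tx":0,"ty":0,"tz":0,"rx":0,"ry":0,"rz":0},{"tx":0,"ty":0,"tz":0,"rx":0,"ry":0,"rz":0},{"tx":0,"ty":0,"tz":0,"rx":0,"ry":0,"rz":0}], gripper=1)

```text
time: 27.6
tool_pos: [548.5, 341.5, 34.6]
tcp_rot: [3.141, -0.0, 1.757]
contact_force: [-0.7, -0.9, 5.2]
grip_width: 40.0
finger_force: 29.9
```

>>> carry_out(plan=[{"tx":0,"ty":0,"tz":15,"rx":0,"ry":0,"rz":0},{"tx":0,"ty":0,"tz":25,"rx":0,"ry":0,"rz":0},{"tx":0,"ty":-5,"tz":17,"rx":0,"ry":0,"rz":0},{"tx":-10,"ty":-25,"tz":0,"rx":0,"ry":0,"rz":-0.02},{"tx":-15,"ty":-40,"tz":0,"rx":0,"ry":0,"rz":-0.03},{"tx":-15,"ty":-40,"tz":0,"rx":0,"ry":0,"rz":-0.03},{"tx":-10,"ty":-40,"tz":0,"rx":0,"ry":0,"rz":-0.03},{"tx":0,"ty":-40,"tz":0,"rx":0,"ry":0,"rz":-0.03},{"tx":0,"ty":-40,"tz":0,"rx":0,"ry":0,"rz":-0.03},{"tx":0,"ty":-40,"tz":0,"rx":0,"ry":0,"rz":-0.03},{"tx":10,"ty":-40,"tz":0,"rx":0,"ry":0,"rz":-0.03},{"tx":10,"ty":-40,"tz":0,"rx":0,"ry":0,"rz":-0.03}])

```text
time: 28.8
tool_pos: [518.6, -10.3, 91.9]
tcp_rot: [3.14, 0.0, 1.496]
contact_force: [-0.0, 0.5, -0.5]
grip_width: 40.1
finger_force: 29.9
```

>>> carry_out(plan=[{"tx":11,"ty":-40,"tz":0,"rx":0,"ry":0,"rz":0},{"tx":11,"ty":-40,"tz":0,"rx":0,"ry":0,"rz":0},{"tx":10,"ty":-31,"tz":0,"rx":0,"ry":0,"rz":0},{"tx":0,"ty":0,"tz":-6,"rx":0,"ry":0,"rz":0},{"tx":0,"ty":0,"tz":-7,"rx":0,"ry":0,"rz":0},{"tx":0,"ty":0,"tz":-5,"rx":0,"ry":0,"rz":0},{"tx":0,"ty":0,"tz":-4,"rx":0,"ry":0,"rz":0},{"tx":0,"ty":0,"tz":-2,"rx":0,"ry":0,"rz":0},{"tx":0,"ty":0,"tz":0,"rx":0,"ry":0,"rz":0},{"tx":0,"ty":0,"tz":0,"rx":0,"ry":0,"rz":0}])

```text
time: 29.8
tool_pos: [550.5, -119.3, 67.2]
tcp_rot: [3.141, 0.0, 1.497]
contact_force: [-0.2, -0.8, -1.4]
grip_width: 39.6
finger_force: 29.9
```

>>> carry_out(plan=[{"tx":0,"ty":0,"tz":-1,"rx":0,"ry":0,"rz":0},{"tx":0,"ty":0,"tz":-1,"rx":0,"ry":0,"rz":0},{"tx":-0.3,"ty":-4,"tz":0,"rx":0,"ry":0,"rz":0},{"tx":-0.3,"ty":-4,"tz":0,"rx":0,"ry":0,"rz":0},{"tx":0,"ty":0,"tz":0,"rx":0,"ry":0,"rz":0}])

```text
time: 30.3
tool_pos: [549.8, -128.4, 65.1]
tcp_rot: [3.141, 0.0, 1.496]
contact_force: [0.2, 0.2, -0.9]
grip_width: 40.4
finger_force: 29.9
```

>>> carry_out(plan=[{"tx":-0.1,"ty":-1.5,"tz":0,"rx":0,"ry":0,"rz":0},{"tx":-0.1,"ty":-1,"tz":0,"rx":0,"ry":0,"rz":0},{"tx":0,"ty":0,"tz":0,"rx":0,"ry":0,"rz":0}])

```text
time: 30.6
tool_pos: [549.6, -130.2, 65.1]
tcp_rot: [3.141, -0.0, 1.497]
contact_force: [-0.3, -0.2, -1.2]
grip_width: 39.5
finger_force: 29.9
```

>>> carry_out(plan=[{"tx":-0.1,"ty":-1,"tz":0,"rx":0,"ry":0,"rz":0},{"tx":-0.1,"ty":-1,"tz":0,"rx":0,"ry":0,"rz":0},{"tx":0,"ty":0,"tz":0,"rx":0,"ry":0,"rz":0}])

```text
time: 30.9
tool_pos: [549.5, -132.1, 65.1]
tcp_rot: [3.141, -0.0, 1.497]
contact_force: [1.4, 2.4, -0.5]
grip_width: 39.7
finger_force: 29.9
```

>>> carry_out(plan=[{"tx":-0.1,"ty":-1,"tz":0,"rx":0,"ry":0,"rz":0},{"tx":0,"ty":0,"tz":0,"rx":0,"ry":0,"rz":0}])

```text
time: 31.1
tool_pos: [549.3, -133.2, 65.1]
tcp_rot: [3.141, 0.0, 1.497]
contact_force: [0.6, 1.7, -1.0]
grip_width: 39.7
finger_force: 29.9
```

>>> carry_out(plan=[{"tx":-0.1,"ty":-1,"tz":0,"rx":0,"ry":0,"rz":0},{"tx":0,"ty":0,"tz":0,"rx":0,"ry":0,"rz":0}])

```text
time: 31.3
tool_pos: [549.2, -134.2, 65.1]
tcp_rot: [3.141, 0.0, 1.497]
contact_force: [1.7, 1.6, -0.9]
grip_width: 39.7
finger_force: 29.9
```

>>> carry_out(plan=[{"tx":-0.1,"ty":-1,"tz":0,"rx":0,"ry":0,"rz":0},{"tx":0,"ty":0,"tz":0,"rx":0,"ry":0,"rz":0}])

```text
time: 31.5
tool_pos: [549.3, -134.4, 65.1]
tcp_rot: [3.141, -0.001, 1.497]
contact_force: [1.3, 5.8, -1.1]
grip_width: 39.9
finger_force: 29.9
```

>>> carry_out(plan=[{"tx":-0.1,"ty":-1,"tz":0,"rx":0,"ry":0,"rz":0},{"tx":0,"ty":0,"tz":0,"rx":0,"ry":0,"rz":0}])

```text
time: 31.7
tool_pos: [549.4, -134.7, 65.1]
tcp_rot: [3.141, -0.002, 1.497]
contact_force: [4.0, 8.2, -0.3]
grip_width: 40.0
finger_force: 29.9
```

>>> carry_out(plan=[{"tx":-0.1,"ty":-1,"tz":0,"rx":0,"ry":0,"rz":0},{"tx":0,"ty":0,"tz":0,"rx":0,"ry":0,"rz":0}])

```text
time: 31.9
tool_pos: [549.6, -134.9, 65.2]
tcp_rot: [3.14, -0.003, 1.497]
contact_force: [4.7, 11.8, 0.3]
grip_width: 39.9
finger_force: 29.9
```

>>> carry_out(plan=[{"tx":0.2,"ty":2,"tz":0,"rx":0,"ry":0,"rz":0},{"tx":0,"ty":0,"tz":-0.5,"rx":0,"ry":0,"rz":0},{"tx":0,"ty":0,"tz":0,"rx":0,"ry":0,"rz":0}])

```text
time: 32.2
tool_pos: [549.1, -134.7, 64.6]
tcp_rot: [3.141, -0.001, 1.497]
contact_force: [2.2, 4.8, 0.5]
grip_width: 39.7
finger_force: 29.9
```

>>> carry_out(plan=[{"tx":0,"ty":0,"tz":0,"rx":0,"ry":0,"rz":0},{"tx":0,"ty":0,"tz":0,"rx":0,"ry":0,"rz":0},{"tx":0,"ty":0,"tz":0,"rx":0,"ry":0,"rz":0},{"tx":0,"ty":0,"tz":0,"rx":0,"ry":0,"rz":0},{"tx":0,"ty":0,"tz":20,"rx":0,"ry":0,"rz":0},{"tx":0,"ty":0,"tz":40,"rx":0,"ry":0,"rz":0},{"tx":-10,"ty":40,"tz":10,"rx":0,"ry":0,"rz":0.03},{"tx":-20,"ty":40,"tz":0,"rx":0,"ry":0,"rz":0.03},{"tx":-20,"ty":40,"tz":0,"rx":0,"ry":0,"rz":0.03},{"tx":-20,"ty":40,"tz":0,"rx":0,"ry":0,"rz":0.03},{"tx":0,"ty":45,"tz":0,"rx":0,"ry":0,"rz":0.03},{"tx":0,"ty":45,"tz":0,"rx":0,"ry":0,"rz":0.03}], gripper=0.33)

```text
time: 33.4
tool_pos: [478.5, 116.2, 135.0]
tcp_rot: [3.141, 0.0, 1.677]
contact_force: [1.2, -0.2, -0.4]
grip_width: 61.9
finger_force: 0.0
```

>>> carry_out(plan=[{"tx":0,"ty":45,"tz":0,"rx":0,"ry":0,"rz":0.03},{"tx":0,"ty":45,"tz":0,"rx":0,"ry":0,"rz":0.03},{"tx":0,"ty":45,"tz":0,"rx":0,"ry":0,"rz":0.03},{"tx":0,"ty":45,"tz":0,"rx":0,"ry":0,"rz":0.03},{"tx":20,"ty":40,"tz":0,"rx":0,"ry":0,"rz":0.03},{"tx":20,"ty":40,"tz":0,"rx":0,"ry":0,"rz":0.02},{"tx":20,"ty":40,"tz":0,"rx":0,"ry":0,"rz":0},{"tx":0,"ty":0,"tz":0,"rx":0,"ry":0,"rz":0},{"tx":0,"ty":0,"tz":0,"rx":0,"ry":0,"rz":0}])

```text
time: 34.3
tool_pos: [538.7, 415.1, 133.3]
tcp_rot: [-3.14, 0.001, 1.848]
contact_force: [-0.0, -0.1, -0.3]
grip_width: 61.4
finger_force: 0.0
```

>>> carry_out(plan=[{"tx":7,"ty":22,"tz":0,"rx":0,"ry":0,"rz":0},{"tx":0,"ty":0,"tz":0,"rx":0,"ry":0,"rz":0},{"tx":0,"ty":0,"tz":-35,"rx":0,"ry":0,"rz":0},{"tx":0,"ty":0,"tz":-25,"rx":0,"ry":0,"rz":0},{"tx":0,"ty":0,"tz":-25,"rx":0,"ry":0,"rz":0},{"tx":0,"ty":0,"tz":-15,"rx":0,"ry":0,"rz":0},{"tx":0,"ty":0,"tz":0,"rx":0,"ry":0,"rz":0},{"tx":0,"ty":0,"tz":0,"rx":0,"ry":0,"rz":0}])

```text
time: 35.1
tool_pos: [546.5, 436.5, 35.6]
tcp_rot: [3.141, -0.0, 1.846]
contact_force: [-0.1, -0.9, -0.6]
grip_width: 61.8
finger_force: 0.0
```

>>> carry_out(plan=[{"tx":0,"ty":0,"tz":0,"rx":0,"ry":0,"rz":0},{"tx":0,"ty":0,"tz":0,"rx":0,"ry":0,"rz":0},{"tx":0,"ty":0,"tz":0,"rx":0,"ry":0,"rz":0},{"tx":0,"ty":0,"tz":0,"rx":0,"ry":0,"rz":0},{"tx":0,"ty":0,"tz":0,"rx":0,"ry":0,"rz":0},{"tx":0,"ty":0,"tz":0,"rx":0,"ry":0,"rz":0}], gripper=1)

```text
time: 35.7
tool_pos: [546.2, 437.1, 35.4]
tcp_rot: [3.141, -0.0, 1.847]
contact_force: [-1.7, -0.2, 4.5]
grip_width: 39.6
finger_force: 30.0
```

>>> carry_out(plan=[{"tx":0,"ty":0,"tz":15,"rx":0,"ry":0,"rz":0},{"tx":0,"ty":0,"tz":25,"rx":0,"ry":0,"rz":0},{"tx":-3,"ty":-10,"tz":17,"rx":0,"ry":0,"rz":0},{"tx":-10,"ty":-30,"tz":0,"rx":0,"ry":0,"rz":-0.02},{"tx":-15,"ty":-40,"tz":0,"rx":0,"ry":0,"rz":-0.03},{"tx":-15,"ty":-40,"tz":0,"rx":0,"ry":0,"rz":-0.03},{"tx":-10,"ty":-40,"tz":0,"rx":0,"ry":0,"rz":-0.03},{"tx":0,"ty":-40,"tz":0,"rx":0,"ry":0,"rz":-0.03},{"tx":0,"ty":-40,"tz":0,"rx":0,"ry":0,"rz":-0.03},{"tx":0,"ty":-40,"tz":0,"rx":0,"ry":0,"rz":-0.03},{"tx":0,"ty":-40,"tz":0,"rx":0,"ry":0,"rz":-0.03},{"tx":0,"ty":-40,"tz":0,"rx":0,"ry":0,"rz":-0.03}])

```text
time: 36.9
tool_pos: [493.2, 75.3, 92.3]
tcp_rot: [3.14, 0.0, 1.586]
contact_force: [1.1, -0.2, -2.0]
grip_width: 39.9
finger_force: 30.0
```

>>> carry_out(plan=[{"tx":15,"ty":-40,"tz":0,"rx":0,"ry":0,"rz":-0.03},{"tx":15,"ty":-40,"tz":0,"rx":0,"ry":0,"rz":-0.03},{"tx":15,"ty":-40,"tz":0,"rx":0,"ry":0,"rz":-0.03},{"tx":15,"ty":-36,"tz":0,"rx":0,"ry":0,"rz":0},{"tx":0,"ty":0,"tz":-6,"rx":0,"ry":0,"rz":0},{"tx":0,"ty":0,"tz":-4,"rx":0,"ry":0,"rz":0},{"tx":0,"ty":0,"tz":0,"rx":0,"ry":0,"rz":0},{"tx":0,"ty":0,"tz":0,"rx":0,"ry":0,"rz":0}])

```text
time: 37.7
tool_pos: [552.6, -77.9, 81.6]
tcp_rot: [-3.141, -0.0, 1.498]
contact_force: [0.2, 0.6, -2.0]
grip_width: 39.4
finger_force: 30.0
```

>>> carry_out(plan=[{"tx":0.5,"ty":-6,"tz":0,"rx":0,"ry":0,"rz":0},{"tx":0,"ty":0,"tz":-6,"rx":0,"ry":0,"rz":0},{"tx":0,"ty":0,"tz":-4,"rx":0,"ry":0,"rz":0},{"tx":0,"ty":0,"tz":-3,"rx":0,"ry":0,"rz":0},{"tx":0,"ty":0,"tz":-1,"rx":0,"ry":0,"rz":0},{"tx":0,"ty":0,"tz":0,"rx":0,"ry":0,"rz":0},{"tx":0,"ty":0,"tz":0,"rx":0,"ry":0,"rz":0}])

```text
time: 38.4
tool_pos: [553.6, -85.1, 67.6]
tcp_rot: [3.141, 0.0, 1.497]
contact_force: [-0.2, 0.1, -1.3]
grip_width: 39.8
finger_force: 30.0
```

>>> carry_out(plan=[{"tx":0,"ty":0,"tz":-1,"rx":0,"ry":0,"rz":0},{"tx":0,"ty":0,"tz":-0.6,"rx":0,"ry":0,"rz":0},{"tx":-0.2,"ty":-3,"tz":0,"rx":0,"ry":0,"rz":0},{"tx":-0.2,"ty":-3,"tz":0,"rx":0,"ry":0,"rz":0},{"tx":0,"ty":0,"tz":0,"rx":0,"ry":0,"rz":0}])

```text
time: 38.9
tool_pos: [553.2, -91.7, 66.0]
tcp_rot: [3.141, 0.0, 1.496]
contact_force: [-0.2, -0.1, -1.5]
grip_width: 39.8
finger_force: 30.0
```

>>> carry_out(plan=[{"tx":-0.1,"ty":-1,"tz":0,"rx":0,"ry":0,"rz":0},{"tx":-0.1,"ty":-1,"tz":0,"rx":0,"ry":0,"rz":0},{"tx":0,"ty":0,"tz":0,"rx":0,"ry":0,"rz":0}])

```text
time: 39.2
tool_pos: [552.9, -93.1, 66.0]
tcp_rot: [3.142, -0.0, 1.497]
contact_force: [0.0, 0.6, -2.0]
grip_width: 40.0
finger_force: 30.0
```

>>> carry_out(plan=[{"tx":-0.1,"ty":-1,"tz":0,"rx":0,"ry":0,"rz":0},{"tx":0,"ty":0,"tz":-0.4,"rx":0,"ry":0,"rz":0}])

```text
time: 39.4
tool_pos: [552.9, -93.2, 65.7]
tcp_rot: [3.141, -0.001, 1.497]
contact_force: [0.6, 4.8, 2.0]
grip_width: 39.4
finger_force: 30.0
```

>>> carry_out(plan=[{"tx":-0.1,"ty":-1,"tz":0,"rx":0,"ry":0,"rz":0},{"tx":0,"ty":0,"tz":0,"rx":0,"ry":0,"rz":0}])

```text
time: 39.6
tool_pos: [552.9, -93.3, 65.7]
tcp_rot: [3.141, -0.003, 1.497]
contact_force: [1.4, 8.4, 1.0]
grip_width: 39.5
finger_force: 30.0
```

>>> carry_out(plan=[{"tx":-0.1,"ty":-1,"tz":0,"rx":0,"ry":0,"rz":0},{"tx":0,"ty":0,"tz":0,"rx":0,"ry":0,"rz":0}])

```text
time: 39.8
tool_pos: [552.8, -93.3, 65.7]
tcp_rot: [3.141, -0.004, 1.496]
contact_force: [1.2, 12.8, 1.5]
grip_width: 39.6
finger_force: 30.0
```

>>> carry_out(plan=[{"tx":0.1,"ty":2,"tz":0,"rx":0,"ry":0,"rz":0},{"tx":0,"ty":0,"tz":0,"rx":0,"ry":0,"rz":0}])

```text
time: 40.0
tool_pos: [552.8, -93.2, 65.6]
tcp_rot: [3.142, -0.001, 1.497]
contact_force: [0.6, 6.6, -0.3]
grip_width: 39.7
finger_force: 30.0
```

>>> carry_out(plan=[{"tx":0,"ty":0,"tz":0,"rx":0,"ry":0,"rz":0},{"tx":0,"ty":0,"tz":0,"rx":0,"ry":0,"rz":0},{"tx":0,"ty":0,"tz":0,"rx":0,"ry":0,"rz":0},{"tx":0,"ty":0,"tz":0,"rx":0,"ry":0,"rz":0},{"tx":0,"ty":0,"tz":20,"rx":0,"ry":0,"rz":0},{"tx":0,"ty":0,"tz":45,"rx":0,"ry":0,"rz":0},{"tx":0,"ty":0,"tz":45,"rx":0,"ry":0,"rz":0},{"tx":-10,"ty":45,"tz":0,"rx":0,"ry":0,"rz":0},{"tx":-10,"ty":45,"tz":0,"rx":0,"ry":0,"rz":0},{"tx":-10,"ty":45,"tz":0,"rx":0,"ry":0,"rz":0},{"tx":-10,"ty":45,"tz":0,"rx":0,"ry":0,"rz":0},{"tx":-10,"ty":45,"tz":0,"rx":0,"ry":0,"rz":0}], gripper=0.33)

```text
time: 41.2
tool_pos: [502.2, 132.3, 175.8]
tcp_rot: [3.141, 0.0, 1.496]
contact_force: [-0.0, 0.2, -0.6]
grip_width: 61.2
finger_force: 0.0
```

>>> carry_out(plan=[{"tx":-10,"ty":45,"tz":0,"rx":0,"ry":0,"rz":0},{"tx":-10,"ty":45,"tz":0,"rx":0,"ry":0,"rz":0},{"tx":0,"ty":0,"tz":0,"rx":0,"ry":0,"rz":0},{"tx":0,"ty":0,"tz":0,"rx":0,"ry":0,"rz":0}], gripper=1)

```text
time: 41.6
tool_pos: [482.5, 221.4, 175.5]
tcp_rot: [3.141, 0.001, 1.499]
contact_force: [-0.1, 0.4, -0.1]
grip_width: 34.0
finger_force: 0.0
```

Run:
```python
from h import *
S,T=lev("10",6)
u=lambda a,w,h:cv2.resize(a.clip(0,255).astype('uint8'),(w,h),interpolation=cv2.INTER_CUBIC)
left=cv2.vconcat([u(T[165:225,285:405],500,250),u(S[120:210,265:400],500,333)])
lv=cv2.vconcat([u(S[170:202,296:328],290,290),u(T[190:220,295:325],290,293)])
cv2.imwrite("pics/m10.png",cv2.hconcat([left,lv]))
```

```text
(no output)
```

View pics/m10.png

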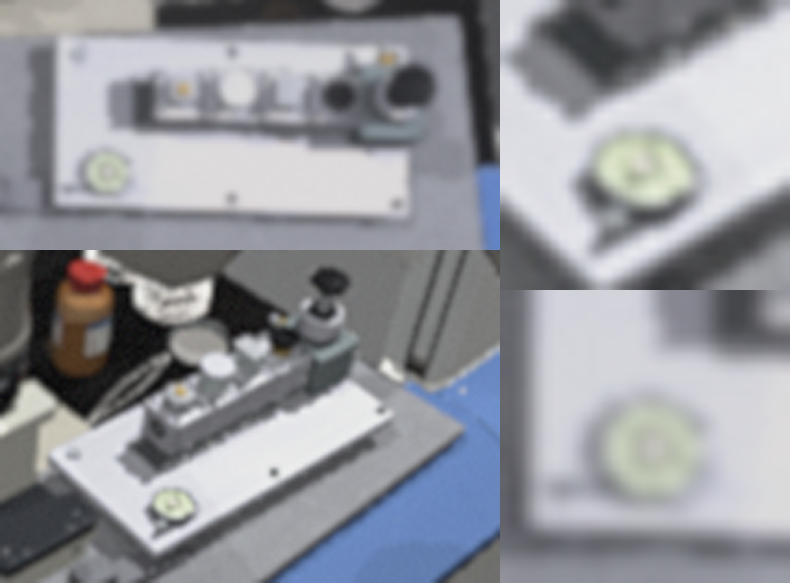

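Run:
```python
from h import *
np.set_printoptions(precision=1,suppress=True)
S,T=np.load("S10.npy"),np.load("T10.npy")
res={}
for n,im,(x0,y0,x1,y1) in(("top",T,(374,176,394,195)),("side",S,(346,121,362,133))):
    g=cv2.resize(im[y0:y1,x0:x1].astype('float32'),None,fx=8,fy=8,interpolation=cv2.INTER_CUBIC).mean(2)
    for th in(60,75,90):
        m=(g<th).astype('uint8');cs,_=cv2.findContours(m,cv2.RETR_EXTERNAL,2);k=max(cs,key=cv2.contourArea)
        r=cv2.minAreaRect(k);p=crop(r[0],(x0,y0),8);print(n,th,p,r,onz(n,p,153)); 
        if th==75: res[n]=p
print(tri(res["top"],res["side"]))
```

```text
top 60 (382.5625, 185.25) ((72.0, 77.5), (63.0, 70.0), 90.0) [ 537.6 -251.9  153. ]
top 75 (382.75, 185.25) ((73.5, 77.5), (71.0, 81.0), 90.0) [ 537.6 -252.5  153. ]
top 90 (382.75, 185.125) ((73.5, 76.5), (77.0, 91.0), 90.0) [ 538.  -252.6  153. ]
side 60 (353.7187509536743, 128.09375) ((65.25000762939453, 60.25), (64.34671020507812, 56.56854248046875), 45.0) [ 533.4 -250.5  153. ]
side 75 (353.79589080810547, 128.00183200836182) ((65.86712646484375, 59.51465606689453), (70.31660461425781, 65.32400512695312), 50.01311492919922) [ 533.5 -251.1  153. ]
side 90 (353.80379581451416, 128.02125549316406) ((65.93036651611328, 59.6700439453125), (75.84231567382812, 73.03823852539062), 52.52382278442383) [ 533.4 -251.   153. ]
(array([ 537. , -254.1,  149.9]), np.float64(2.84052274045802))
```

>>> carry_out(plan=[{"tx":0,"ty":-10,"tz":30,"rx":0,"ry":0,"rz":0},{"tx":5,"ty":-44,"tz":10,"rx":0,"ry":0,"rz":0},{"tx":5,"ty":-44,"tz":0,"rx":0,"ry":0,"rz":0},{"tx":5,"ty":-44,"tz":0,"rx":0,"ry":0,"rz":0},{"tx":5,"ty":-44,"tz":0,"rx":0,"ry":0,"rz":0},{"tx":5,"ty":-44,"tz":0,"rx":0,"ry":0,"rz":0},{"tx":5,"ty":-44,"tz":0,"rx":0,"ry":0,"rz":0},{"tx":5,"ty":-44,"tz":0,"rx":0,"ry":0,"rz":0},{"tx":5,"ty":-44,"tz":0,"rx":0,"ry":0,"rz":0},{"tx":5,"ty":-44,"tz":0,"rx":0,"ry":0,"rz":0},{"tx":5,"ty":-44,"tz":0,"rx":0,"ry":0,"rz":0},{"tx":5,"ty":-24,"tz":0,"rx":0,"ry":0,"rz":0}], gripper=1)

```text
time: 43.4
tool_pos: [537.4, -256.6, 215.3]
tcp_rot: [3.141, 0.001, 1.494]
contact_force: [0.1, 0.0, -0.5]
grip_width: 0.4
finger_force: 0.0
```

>>> carry_out(plan=[{"tx":0,"ty":0,"tz":0,"rx":0,"ry":0,"rz":0},{"tx":0,"ty":0,"tz":-30,"rx":0,"ry":0,"rz":0},{"tx":0,"ty":0,"tz":-15,"rx":0,"ry":0,"rz":0},{"tx":0,"ty":0,"tz":0,"rx":0,"ry":0,"rz":0},{"tx":0,"ty":0,"tz":0,"rx":0,"ry":0,"rz":0}])

```text
time: 43.9
tool_pos: [538.0, -252.4, 171.1]
tcp_rot: [3.141, -0.0, 1.498]
contact_force: [-0.1, 0.2, -0.1]
grip_width: 0.5
finger_force: 0.0
```

>>> carry_out(plan=[{"tx":0,"ty":0,"tz":-8,"rx":0,"ry":0,"rz":0},{"tx":0,"ty":0,"tz":-5,"rx":0,"ry":0,"rz":0},{"tx":0,"ty":0,"tz":-4,"rx":0,"ry":0,"rz":0},{"tx":0,"ty":0,"tz":-4,"rx":0,"ry":0,"rz":0},{"tx":0,"ty":0,"tz":0,"rx":0,"ry":0,"rz":0}])

```text
time: 44.4
tool_pos: [537.9, -253.1, 149.6]
tcp_rot: [3.141, 0.0, 1.497]
contact_force: [-0.3, 2.1, 4.1]
grip_width: 0.2
finger_force: 2.2
```

>>> carry_out(plan=[{"tx":0,"ty":0,"tz":-3,"rx":0,"ry":0,"rz":0},{"tx":0,"ty":0,"tz":-3,"rx":0,"ry":0,"rz":0},{"tx":0,"ty":0,"tz":0,"rx":0,"ry":0,"rz":0}])

```text
time: 44.7
tool_pos: [538.0, -253.1, 144.2]
tcp_rot: [3.141, 0.0, 1.497]
contact_force: [-0.9, 2.1, 6.7]
grip_width: 0.4
finger_force: 3.4
```

>>> carry_out(plan=[{"tx":0,"ty":0,"tz":-2,"rx":0,"ry":0,"rz":0},{"tx":0,"ty":0,"tz":0,"rx":0,"ry":0,"rz":0}])

```text
time: 44.9
tool_pos: [538.1, -253.1, 142.5]
tcp_rot: [3.14, 0.0, 1.497]
contact_force: [-0.8, 1.8, 7.8]
grip_width: 0.6
finger_force: 3.7
```

>>> carry_out(plan=[{"tx":0,"ty":0,"tz":-1.5,"rx":0,"ry":0,"rz":0},{"tx":0,"ty":0,"tz":0,"rx":0,"ry":0,"rz":0}])

```text
time: 45.1
tool_pos: [538.1, -253.2, 141.1]
tcp_rot: [3.14, 0.001, 1.497]
contact_force: [-1.9, 2.2, 8.0]
grip_width: 0.4
finger_force: 4.0
```

>>> carry_out(plan=[{"tx":0,"ty":0,"tz":-1,"rx":0,"ry":0,"rz":0},{"tx":0,"ty":0,"tz":0,"rx":0,"ry":0,"rz":0}])

```text
time: 45.3
tool_pos: [538.2, -253.2, 140.7]
tcp_rot: [3.139, 0.001, 1.497]
contact_force: [-1.6, 1.9, 11.2]
grip_width: 0.4
finger_force: 5.1
```

>>> carry_out(plan=[{"tx":0,"ty":0,"tz":-0.8,"rx":0,"ry":0,"rz":0},{"tx":0,"ty":0,"tz":0,"rx":0,"ry":0,"rz":0},{"tx":0,"ty":0,"tz":0,"rx":0,"ry":0,"rz":0}])

```text
time: 45.6
tool_pos: [538.4, -253.3, 140.6]
tcp_rot: [3.139, 0.001, 1.497]
contact_force: [-2.9, 3.2, 13.4]
grip_width: 0.6
finger_force: 7.0
```

>>> carry_out(plan=[{"tx":0,"ty":0,"tz":4,"rx":0,"ry":0,"rz":0},{"tx":0,"ty":0,"tz":6,"rx":0,"ry":0,"rz":0},{"tx":0,"ty":0,"tz":8,"rx":0,"ry":0,"rz":0},{"tx":0,"ty":0,"tz":25,"rx":0,"ry":0,"rz":0},{"tx":0,"ty":10,"tz":30,"rx":0,"ry":0,"rz":0},{"tx":-10,"ty":45,"tz":0,"rx":0,"ry":0,"rz":0},{"tx":-10,"ty":45,"tz":0,"rx":0,"ry":0,"rz":0},{"tx":-10,"ty":45,"tz":0,"rx":0,"ry":0,"rz":0},{"tx":-10,"ty":45,"tz":0,"rx":0,"ry":0,"rz":0},{"tx":-10,"ty":45,"tz":0,"rx":0,"ry":0,"rz":0},{"tx":-10,"ty":45,"tz":0,"rx":0,"ry":0,"rz":0},{"tx":0,"ty":45,"tz":0,"rx":0,"ry":0,"rz":0}])

```text
time: 46.8
tool_pos: [476.4, 73.4, 211.4]
tcp_rot: [-3.141, 0.0, 1.496]
contact_force: [0.2, -0.2, 0.1]
grip_width: 0.9
finger_force: 0.0
```

>>> carry_out(plan=[{"tx":0,"ty":45,"tz":0,"rx":0,"ry":0,"rz":0},{"tx":0,"ty":45,"tz":0,"rx":0,"ry":0,"rz":0},{"tx":0,"ty":45,"tz":0,"rx":0,"ry":0,"rz":0},{"tx":0,"ty":20,"tz":0,"rx":0,"ry":0,"rz":0},{"tx":0,"ty":0,"tz":0,"rx":0,"ry":0,"rz":0},{"tx":0,"ty":0,"tz":0,"rx":0,"ry":0,"rz":0}])

```text
time: 47.4
tool_pos: [477.6, 226.6, 211.0]
tcp_rot: [-3.141, 0.001, 1.498]
contact_force: [-0.6, -1.1, 0.4]
grip_width: 0.6
finger_force: 0.0
```

Run:
```python
from h import *
S,T=lev("11",6)
u=lambda a,w,h:cv2.resize(a.clip(0,255).astype('uint8'),(w,h),interpolation=cv2.INTER_CUBIC)
left=cv2.vconcat([u(T[165:225,285:405],500,250),u(S[120:210,265:400],500,333)])
lv=cv2.vconcat([u(S[170:202,296:328],290,290),u(T[190:220,295:325],290,293)])
cv2.imwrite("pics/m11.png",cv2.hconcat([left,lv]))
```

```text
(no output)
```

View pics/m11.png

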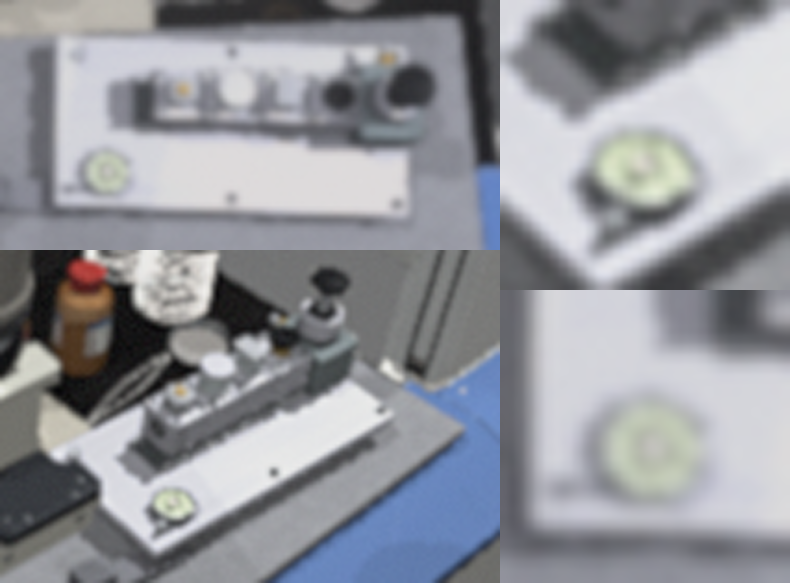

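```bash
python3 -c "
from plant import bot
print(bot.close_job())"
```

```text
the job is handed in; nothing more can be done
None
```

The job is handed in at about 48 s: the shim is under the low foot with the bubble centred to about 1 mm, all four modules stand on the rail and were pushed up against the pump block until they stopped, and the plunger was pressed to its stop and rose again; in the last pictures the train looked unchanged after the press, but I did not check the bystanders one by one.

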